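# Release a mosaic panel from the clamping jig and lay it out to dry

## Robot

A 7-joint arm with a two-finger parallel gripper is mounted at the origin on the work surface. World frame = base frame: x ahead of the robot, y to its left, z up, the work surface at z = 0. Lengths are in mm, angles in rad, forces in N, time in s.
With the tool pointing down it reaches from about 425 to 825 mm from the base axis. Payload 3.6 kg.
Tool frame: the origin (TCP) lies midway between the tips of the shut fingers; the grasp point (between the pads) lies 19 mm behind it; z points along the fingers, x is the direction in which the jaws open and shut, and the axes are right-handed (so a half turn about z gives the same grasp; the last joint's range is limited). The gripper opens to 93 mm and grips with 3 to 60 N. Pads are 15 mm wide; open, the fingers measure 128 mm over their backs; the gripper's body (75 mm by 188 mm) begins 65 mm behind the grasp point.
Start: joints at [-1.319, 0.615, -0.013, 1.423, 0.008, 1.103, -0.04], TCP at [178.221, 625.057, 181.14] pointing down, gripper open.
Joint ranges: [-3.12, 3.12], [-0.3, 2.06], [-1.34, 1.32], [0.26, 2.42], [-1.36, 4.5], [0.01, 1.98], [-2.84, 2.84]. Speed limits (rad/s): [2.79, 2.79, 3.14, 3.14, 3.14, 3.14, 3.14].

## Interface

Orientations are given as a unit quaternion [w, x, y, z].
In Python, from workcell import * gives the robot as it stands.
- The arm moves only by the tool arm_command, never from a script. Its argument "rows" is a list of rows, each a list of 7 numbers: the shift along the tool's x, y, z in m, then the turn, a rotation vector about the tool's x, y, z in rad, then the closure in counts, from 0 (fully open) to 255 (shut). In form: [[dx, dy, dz, wx, wy, wz, gripper], ...]. A call has 1 to 20 rows; each row shifts and turns the commanded pose from where the row before left it, along the tool's axes as they then stand; what a row does not reach is not made up. A row lasts 1/8 s, in which the tool goes at most 62.5 mm and 10.7 degrees, less where a joint would pass 70% of its speed; a pose out of reach is approached as far as the arm can. A call is refused whole if a number of a shift passes 0.0625 or a number of a turn 0.188, either way. A call with a gripper value outside its range is refused whole. The fingers move at their own pace and stop on an object; the grip force is fixed at half the most. Time passes only in rows, so rows that do not move let the fingers close. It gives the time, the measured TCP pose, the force and the opening at its end, in the units of the state.
- state(): the state, without advancing time (a new reading comes with each control period).
- snapshot(name): name is "side" or "top" or "wrist"; returns a dict with "color" (420x560x3 uint8, blue, green, red), "K" (3x3 intrinsics, pixels), "pose" (4x4, takes a point from camera to world coordinates); the wrist camera has in their place "tool_from_camera" (4x4, takes a point from camera to tool coordinates, whose origin is the TCP and whose axes are the tool frame's). Camera axes: x right, y down, z forward; pixel columns grow to the right and rows downward; lengths in mm; the calibration is good to about 2 mm. A picture is of the moment at which its call begins: read the wrist's pose just before it. There is no depth.
- hand_in(): hands the job in, once; it reports no verdict.
Trained networks look in the newest picture that a camera, given by its name, has taken for a name from the list of things; names that differ only in an ending like _2 or _b are one class to them, and where a whole thing is asked for, a point or a joint stands for the part that bears it (a point fixed in the world has none). Each returns a list of dicts, best first, with "conf" (0 to 1); they miss things now and then, are a little off and sometimes report something else, mostly with a low value. They report only what shows in the picture. A call takes as long as a camera call. They do not tell look-alikes from the thing itself.
- cut_out(camera, name): "pixels" (420x560 bool, what is visible of it) and "box" ([left, top, right, bottom] in pixels, round what is visible of it).
- pinpoint(camera, name): "position" ([column, row] in pixels: a listed point, or the origin of a listed thing).
The state is a dict: "time_s": time; "joints": joint angles; "qvel": joint speeds; "joint_efforts": joint torques, N m; "ee_pos": TCP position; "eef_rot": TCP orientation; "ft_force": force on the tool from outside, world axes, zero at the start; "ft_torque": the same for the moment, N m; "opening": opening from 0.0 (shut) to 1.0 (fully open).
Only numpy, scipy, OpenCV 4.12 (cv2) and the standard library are available. Lean on these libraries where they do the work, as an engineer would, in place of code of your own. Each camera call takes 0.05 s, during which the arm holds its last target.

## Task

Swing the jig's hold-down bar up until it stands nearly upright and leave it up, then slide the freed mosaic panel flat along the bed until it is out from beneath the bar. Then set the panel down, without dropping it, tiles up on the brown cork mat, its long side along the mat's long side and nothing overhanging; leave the other things on the bench where they are.

Things in the scene. Friction and masses are not known exactly. Their poses are not given: they have to be found in the camera images.
- jig: Clamping jig fixed to the bench. Origin: on the bench under the middle of the clamped panel. The panel's channel runs along the jig's y; the only way out is to its -y. Bed 14 mm high (x -55 to 95, y -5 to 95 mm). Two grey rails (x 32 to 42 mm either side, y 35 to 95) and an end stop (y 79) enclose the panel's rear. Two grey cheeks, 56 mm high, carry the bar's hinge at +x.
- jig_tongue (a point): Middle of the top of the bed's narrow tongue, on which the panel slides out: 44 mm wide (jig x), jig y -150 to -4 mm, top 14 mm above the bench. The panel is 8 mm wider on either side, so fingers can pass beside the tongue. This point is at jig (0, -77, 14) mm.
- jig_cover (a point): Centre of the top of the fixed yellow cover plate, at jig (0, 70, 48) mm: 84 x 50 mm, 5 mm thick. It overhangs the panel's rear 30 mm with 3 mm to spare above the tiles, so the panel cannot be lifted straight up but must first slide out to the jig's -y.
- hold_bar (a joint): Angle of the hinged steel bar: 0 = down across the panel, grows as it rises, 1.57 = upright, stop at 1.75 rad. The hinge is stiff: the bar stays where it is left; raising it takes about 3 N at its grip. 18 mm wide, 12 mm thick, along the jig's x; when down it lies between the panel's tile fields (jig y 11 to 29 mm) and blocks sliding.
- bar_grip (a point): Centre of the red barrel grip at the bar's free end: 24 mm thick, 40 mm long, its axis along the jig's y, 180 mm from the hinge. Bar down: at jig (-98, 20, 45) mm, clear of the bed. It can be pinched from above by its two ends (40 mm) and then swivels between the fingers as the bar rises.
- bar_hinge (a point): Point on the bar's hinge axis, at jig (82, 20, 45) mm. The axis is level, along the jig's y. The rising grip swings about it in a circle of 180 mm radius, up and towards the jig's +x.
- panel_center (a point): Centre of the loose mosaic panel: terracotta, 60 (x) by 150 (y) mm, 26 mm thick incl. 8 mm of tiles on top, 0.28 to 0.56 kg. Full-width tile fields y -75 to 5 and 35 to 75 mm, bare strip between. Clamped: axes along the jig's, centre within 4 mm of jig (0, 0, 27) mm; its sides from y -75 to -10 mm are free to be gripped across the 60 mm.
- cork_mat: Brown cork drying mat fixed to the bench, 120 mm (x) by 210 mm (y), 6 mm thick; origin at the centre of its underside. Its place varies, and the blue mat may change places with it.
- blue_mat: Blue plastic mat of the same size, fixed; not for the panel.
- cup_mid (a point): Bystander: white plastic cup, 72 mm across, 60 mm high, loose; the point is half-way up.
- jar_mid (a point): Bystander: green glass jar with white lid, 72 mm across, 100 mm high, loose; the point is half-way up.
- brush_grip (a point): Bystander: brush 180 mm long lying on the bench, loose; a point on its handle.
- spreader_grip (a point): Bystander: spatula-shaped grout spreader 200 mm long lying on the bench, loose; a point on its handle.
Things that resemble listed ones, but are neither listed nor needed, are in the scene too. Leave any blue or yellow look-alike of the part that bears panel_center alone.

How it is judged:
By the outcome, as a careful person would: the job done as asked, in the order asked, and still so for the second after the job is handed in, with the robot touching nothing.
It also fails if it takes over 61 s, if anything falls off the work surface, if the arm or the gripper's body presses on something with over 40 N, if the wrist force passes 120 N, or if a joint passes its speed limit or range.

## Working session

There is one attempt and no reset: what is moved stays moved. The work goes in short steps, Python scripts to look and compute and a tool call to move; the robot and the scene stay as the last step left them, time stands still between calls to the robot, and variables do not carry over. Pictures are saved under pics/ and viewed, and the job is handed in when it is done.

Besides the shell and the picture viewer there is one more tool, called after "Emit:" by a JSON object that holds its "fn" and its "kwargs". arm_command: Moves the arm, as the interface text tells. Its arguments: {"type":"object","properties":{"rows":{"type":"array","items":{"type":"array","items":{"type":"number"}}}},"required":["rows"]}

```bash
ls; mkdir -p pics; python3 - <<'E'
from workcell import *
import cv2
print(state())
for n in("side","top","wrist"):
    s=snapshot(n); cv2.imwrite(f"pics/a_{n}.png",s["color"])
    print(n,s["K"].tolist(),(s["pose"] if "pose" in s else s["tool_from_camera"]).round(3).tolist())
E
```

```text
pics
{'time_s': 0.0, 'joints': array([-1.31949039,  0.6159253 , -0.01260609,  1.42490943,  0.00813811,
        1.10338594, -0.04039045]), 'qvel': array([ 0.00211638, -0.00146742,  0.00053941,  0.00080297, -0.00110292,
        0.00011795, -0.00032317]), 'joint_efforts': array([ 1.43186494e-04, -4.58944452e+01,  2.09060675e-01, -1.65738416e+01,
       -6.11454039e-02,  2.07420147e-02,  2.37035993e-04]), 'ee_pos': array([178.02524322, 624.2160956 , 179.97390467]), 'eef_rot': array([ 0.00080676,  0.79817371,  0.60242598, -0.00100482]), 'ft_force': array([-0.83939482, -0.15492046,  0.31178787]), 'ft_torque': array([-0.01837026,  0.01229171,  0.02221363]), 'opening': 1.002661311244522}
side [[463.49743138423474, 0.0, 278.7991449416184], [0.0, 463.49743138423474, 209.17322739438225], [0.0, 0.0, 1.0]] [[0.828, -0.343, 0.444, -96.408], [-0.561, -0.476, 0.678, -810.685], [-0.021, -0.81, -0.586, 889.592], [0.0, 0.0, 0.0, 1.0]]
top [[493.1194079842838, 0.0, 276.427719454038], [0.0, 493.1194079842838, 201.01285125422893], [0.0, 0.0, 1.0]] [[-0.022, -0.983, 0.18, 295.496], [-1.0, 0.023, 0.005, 157.876], [-0.01, -0.18, -0.984, 1332.007], [0.0, 0.0, 0.0, 1.0]]
wrist [[312.27572875488556, 0.0, 282.6793921576415], [0.0, 312.27572875488556, 212.3369784557212], [0.0, 0.0, 1.0]] [[1.0, 0.0, 0.001, -0.049], [-0.001, 0.956, 0.292, -81.37], [-0.001, -0.292, 0.956, -204.15], [0.0, 0.0, 0.0, 1.0]]
```

View pics/a_top.png

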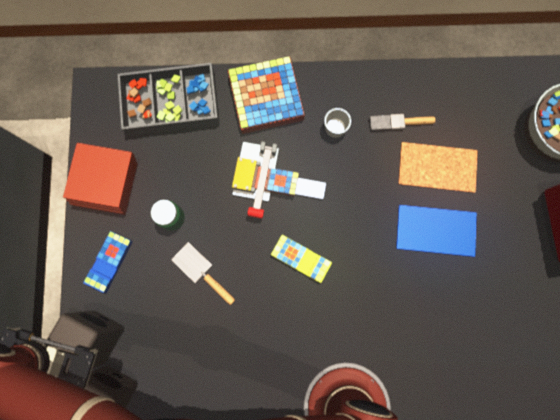

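View pics/a_side.png

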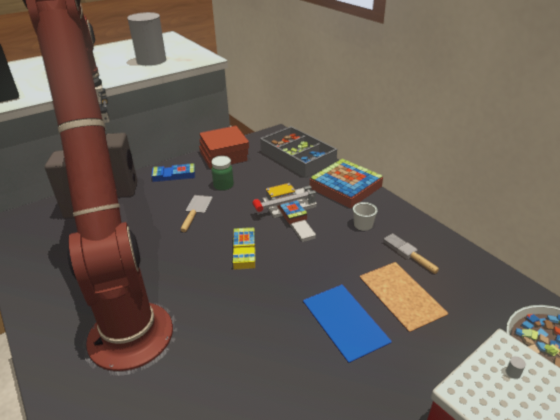

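View pics/a_wrist.png

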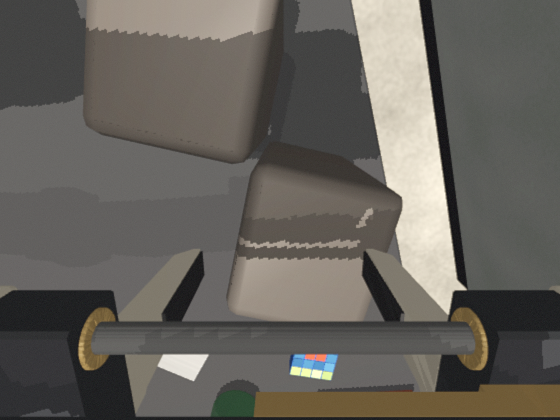

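```bash
cat > h.py <<'E'
from workcell import *
import numpy as np, cv2
from scipy.spatial.transform import Rotation as R
def Rq(q): return R.from_quat([q[1],q[2],q[3],q[0]]).as_matrix()
def cam(s,st=None):
    if "pose" in s: return s["pose"]
    T=np.eye(4);T[:3,:3]=Rq(st["eef_rot"]);T[:3,3]=st["ee_pos"]
    return T@s["tool_from_camera"]
def ray(s,P,px,z):
    d=P[:3,:3]@np.linalg.inv(s["K"])@np.array([px[0],px[1],1.]); o=P[:3,3]
    return o+d*(z-o[2])/d[2]
def proj(s,P,X):
    c=P[:3,:3].T@(np.asarray(X,float)-P[:3,3]); u=s["K"]@c; return u[:2]/u[2]
E
python3 - <<'E'
from h import *
H={"jig":0,"jig_tongue":14,"jig_cover":48,"bar_grip":45,"bar_hinge":45,"panel_center":27,"cork_mat":0,"blue_mat":0,"cup_mid":30,"jar_mid":50,"brush_grip":8,"spreader_grip":8}
for n in("top","side"):
    s=snapshot(n);P=cam(s)
    for k,z in H.items():
        for r in pinpoint(n,k)[:3]:
            print(n,k,round(r["conf"],2),np.round(r["position"]),ray(s,P,r["position"],z).round(0))
E
```

```text
top jig 0.61 [162. 215.] [507. 479.   0.]
top jig 0.56 [270. 182.] [593. 181.   0.]
top jig_tongue 0.56 [299. 186.] [577. 103.  14.]
top jig_cover 0.96 [242. 174.] [606. 257.  48.]
top bar_grip 0.67 [258. 212.] [503. 214.  45.]
top bar_grip 0.35 [214. 286.] [312. 330.  45.]
top bar_hinge 0.87 [270. 149.] [676. 179.  45.]
top panel_center 0.71 [302. 256.] [385. 102.  27.]
top panel_center 0.66 [273. 179.] [596. 174.  27.]
top panel_center 0.63 [105. 261.] [385. 621.  27.]
top cork_mat 0.61 [438. 168.] [ 621. -286.    0.]
top blue_mat 0.93 [432. 231.] [ 448. -255.    0.]
top cup_mid 0.95 [330. 126.] [740.  12.  30.]
top cup_mid 0.66 [298. 185.] [576. 107.  30.]
top cup_mid 0.16 [167. 213.] [509. 459.  30.]
top jar_mid 0.83 [167. 215.] [499. 455.  50.]
top jar_mid 0.45 [336. 125.] [737.  -0.  50.]
top jar_mid 0.21 [272. 178.] [592. 174.  50.]
top brush_grip 0.68 [415. 119.] [ 764. -229.    8.]
top spreader_grip 0.82 [216. 285.] [315. 331.   8.]
side jig 0.84 [291. 216.] [587. 162.   0.]
side jig_tongue 0.84 [301. 220.] [589. 113.  14.]
side jig_cover 0.6 [278. 191.] [593. 247.  48.]
side jig_cover 0.19 [300. 220.] [562.  78.  48.]
side bar_grip 0.87 [258. 208.] [494. 211.  45.]
side bar_hinge 0.84 [309. 191.] [680. 192.  45.]
side bar_hinge 0.65 [363. 218.] [723. -20.  45.]
side panel_center 0.74 [172. 173.] [371. 596.  27.]
side panel_center 0.73 [286. 205.] [588. 191.  27.]
side panel_center 0.6 [247. 249.] [376.  80.  27.]
side cork_mat 0.78 [404. 295.] [ 628. -285.    0.]
side cork_mat 0.47 [312. 191.] [732. 241.   0.]
side blue_mat 0.63 [344. 317.] [ 454. -254.    0.]
side cup_mid 0.58 [366. 218.] [744. -10.  30.]
side jar_mid 0.63 [220. 174.] [490. 450.  50.]
side brush_grip 0.59 [419. 263.] [ 745. -230.    8.]
side spreader_grip 0.63 [190. 219.] [312. 329.   8.]
```

Pictures: top shows three look-alike panels: (273,179) clamped under the bar in the jig (the right one), (302,256) a loose yellow one, and (105,261) a loose blue one. The red grip is at (258,212), the cork mat at (438,168) and the blue mat at (437,231). The two cameras agree on the jig: origin ≈(592,183), yaw ≈ -0.155. Next, a close look from above the grip.

Emit:
{"fn": "arm_command", "kwargs": {"rows": [[-0.0255, 0.0352, -0.006, 0, 0, 0, 0], [-0.0255, 0.0352, -0.006, 0, 0, 0, 0], [-0.0255, 0.0352, -0.006, 0, 0, 0, 0], [-0.0255, 0.0352, -0.006, 0, 0, 0, 0], [-0.0255, 0.0352, -0.006, 0, 0, 0, 0], [-0.0255, 0.0352, -0.006, 0, 0, 0, 0], [-0.0255, 0.0352, -0.006, 0, 0, 0, 0], [-0.0255, 0.0352, -0.006, 0, 0, 0, 0], [-0.0255, 0.0352, -0.006, 0, 0, 0, 0], [-0.0255, 0.0352, -0.006, 0, 0, 0, 0], [-0.0255, 0.0352, -0.006, 0, 0, 0, 0], [-0.0255, 0.0352, -0.006, 0, 0, 0, 0], [0, 0, 0, 0, 0, -0.123, 0], [0, 0, 0, 0, 0, 0, 0], [0, 0, 0, 0, 0, 0, 0]]}}

```text
time_s: 3.32
ee_pos: [500.0, 215.7, 253.1]
eef_rot: [-0.0, 0.76, 0.65, -0.0]
ft_force: [-0.9, 0.3, -0.1]
opening: 1.001
```

```bash
cat >> h.py <<'E'
def delta(target,yaw,st=None):
    "shift in tool axes (mm) to TCP target & turn rotvec in tool axes to straight-down with tool x at yaw"
    st=st or state(); M=Rq(st["eef_rot"])
    c,s=np.cos(yaw),np.sin(yaw)
    G=np.array([[c,s,0],[s,-c,0],[0,0,-1.]])
    print("pos",st["ee_pos"].round(1),"yaw",round(np.arctan2(M[1,0],M[0,0]),4),"t",round(st["time_s"],2),"F",st["ft_force"].round(1),"open",round(st["opening"],3))
    print("shift tool mm",(M.T@(np.array(target)-st["ee_pos"])).round(1),"turn",R.from_matrix(M.T@G).as_rotvec().round(4), "(shift after turn)",(G.T@(np.array(target)-st["ee_pos"])).round(1))
H={"jig":0,"jig_tongue":14,"jig_cover":48,"bar_grip":45,"bar_hinge":45,"panel_center":27,"cork_mat":0,"blue_mat":0,"cup_mid":30}
def look(n,names,fn=None):
    st=state(); s=snapshot(n);P=cam(s,st)
    if fn: cv2.imwrite(f"pics/{fn}.png",s["color"])
    for k in names:
        for r in pinpoint(n,k)[:3]:
            print(n,k,round(r["conf"],2),np.round(r["position"]),ray(s,P,r["position"],H[k]).round(1))
    return s,P,st
E
python3 - <<'E'
from h import *
s,P,st=look("wrist",["jig","jig_tongue","jig_cover","bar_grip","bar_hinge","panel_center"],"b_wrist")
delta((500,214,250),1.416)
E
```

```text
wrist jig 0.92 [273. 235.] [591.6 186.5   0. ]
wrist jig_tongue 0.71 [215. 239.] [579.7  99.8  14. ]
wrist jig_cover 0.96 [317. 252.] [609.  248.9  48. ]
wrist bar_hinge 0.73 [280. 299.] [678.2 184.2  45. ]
wrist panel_center 0.98 [274. 246.] [598.8 187.5  27. ]
pos [500.4 215.3 253.1] yaw 1.4164 t 3.67 F [-0.2  0.2  0.4] open 0.997
shift tool mm [-1.3 -0.2  3.1] turn [-0.0001  0.      0.0004] (shift after turn) [-1.3 -0.2  3.1]
```

View pics/b_wrist.png

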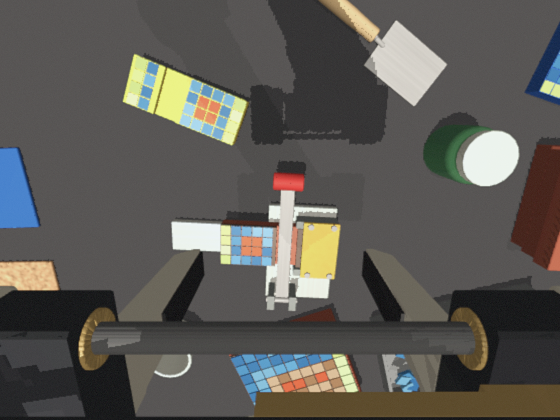

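The wrist view shows the jig with the terracotta-red/blue panel clamped at about (250,245), the yellow cover at (321,248), the red grip at (289,182) and the white tongue at (196,236). I'll fit the jig pose by overlaying its model.

```bash
cat > fit.py <<'E'
from h import *
import sys
from scipy.optimize import least_squares
def draw(img,s,P,pose,fn,crop,k=4,bar=0.0):
    x0,y0,yaw=pose;c,sn=np.cos(yaw),np.sin(yaw)
    J=lambda p:np.array([x0+c*p[0]-sn*p[1],y0+sn*p[0]+c*p[1],p[2]])
    l,t,r,b=crop
    im=cv2.resize(img[t:b,l:r],None,fx=k,fy=k,interpolation=cv2.INTER_CUBIC)
    def poly(pts,col):
        q=np.array([(proj(s,P,J(p))-[l,t]+.5)*k for p in pts]).astype(np.int32); cv2.polylines(im,[q],True,col,1)
    rect=lambda a,b_,c_,d,z:[(a,c_,z),(b_,c_,z),(b_,d,z),(a,d,z)]
    poly(rect(-42,42,45,95,48),(255,0,255)); poly(rect(-22,22,-150,-4,14),(0,255,0)); poly(rect(-30,30,-75,75,40),(255,255,0))
    poly(rect(-55,95,-5,95,14),(0,255,0))
    poly(rect(-110,-86,0,40,45),(0,255,255))
    cv2.imwrite(fn,im)
E
python3 - <<'E'
from fit import *
st=state();s=snapshot("wrist");P=cam(s,st);im=s["color"]
hsv=cv2.cvtColor(im,cv2.COLOR_BGR2HSV)
m=cv2.inRange(hsv,(0,170,90),(6,255,255))|cv2.inRange(hsv,(174,170,90),(180,255,255))
n,lab,sts,cen=cv2.connectedComponentsWithStats(m)
for i in range(1,n):
    if sts[i][4]>80: print("red",sts[i],cen[i],ray(s,P,cen[i],50).round(1))
m=cv2.inRange(hsv,(20,150,120),(28,255,255))
n,lab,sts,cen=cv2.connectedComponentsWithStats(m)
for i in range(1,n):
    if sts[i][4]>400: print("yel",sts[i],cen[i],ray(s,P,cen[i],48).round(1))
c=cut_out("wrist","panel_center")
for r in c: print(r["conf"],r["box"])
draw(im,s,P,(592,184,-.155),"pics/b_fit.png",(160,160,360,310))
s=snapshot("top");draw(s["color"],s,s["pose"],(592,184,-.155),"pics/b_fitt.png",(220,130,340,220),6)
E
```

```text
red [274 172  30  14 217] [289.20276498 176.38248848] [495.4 225.   50. ]
red [274 184  30   7 103] [287.60194175 187.50485437] [509.9 220.7  50. ]
0.7 [220.5, 219.4, 302.3, 267.1]
0.59 [125.5, 55.8, 247.7, 145.3]
0.59 [525.1, 24.9, 557.6, 106.7]
```

View pics/b_fit.png

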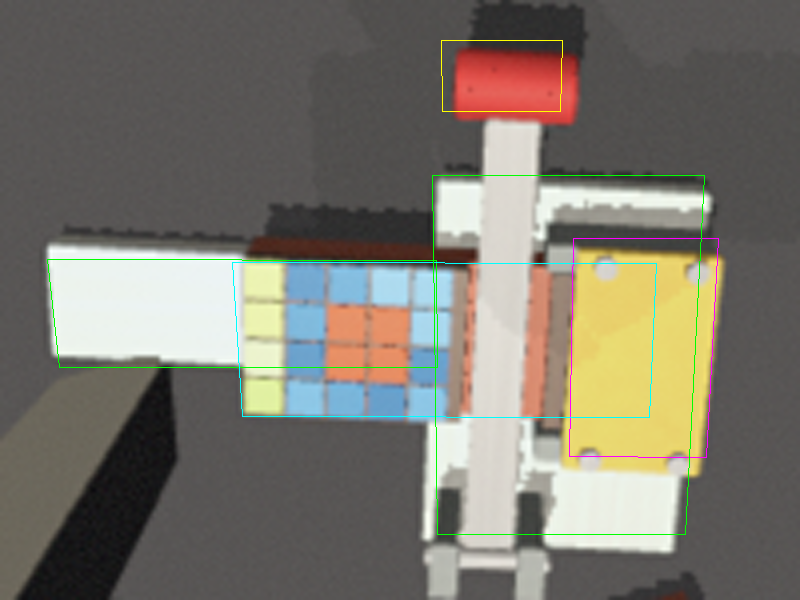

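View pics/b_fitt.png

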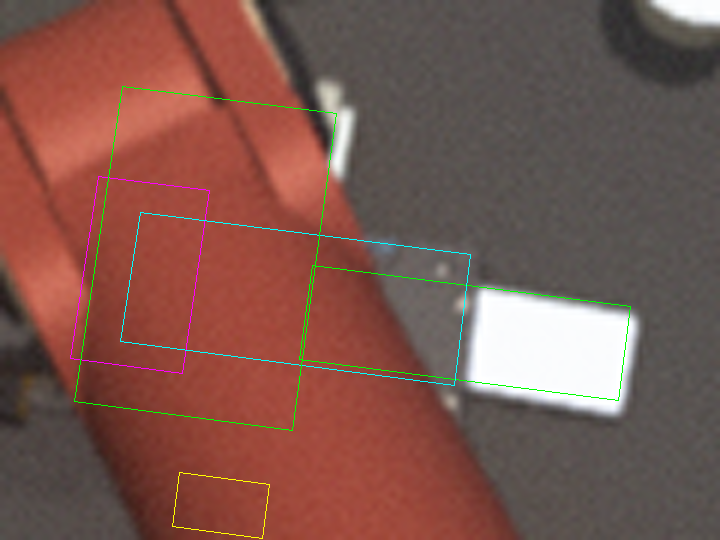

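```bash
python3 - <<'E'
from fit import *
st=state();s=snapshot("wrist");P=cam(s,st);im=s["color"]
A=[((-42,45,48),(576,250)),((-42,95,48),(722,256)),((42,45,48),(563,467)),((42,95,48),(700,474)),((-22,-150,14),(48,243)),((22,-150,14),(55,355)),((-98,20,45),(517,88)),((-55,-5,14),(437,180))]
X=np.array([a for a,_ in A],float);px=np.array([b for _,b in A])/4+[160,160]-.5
W=np.array([ray(s,P,p,x[2]) for p,x in zip(px,X)])
def J(q,p):
    c,sn=np.cos(q[2]),np.sin(q[2]);return np.array([q[0]+c*p[0]-sn*p[1],q[1]+sn*p[0]+c*p[1],p[2]])
f=lambda q:np.concatenate([(J(q,x)-w)[:2] for x,w in zip(X,W)])
r=least_squares(f,[592,184,-.155]);print(r.x.round(4));print(r.fun.reshape(-1,2).round(1))
for p in[(245,262),(243,413)]: print(ray(s,P,np.array(p)/4+159.5,40).round(1))
print([J(r.x,p).round(1) for p in[(-30,-75,40),(30,-75,40)]])
draw(im,s,P,r.x,"pics/b_fit2.png",(160,160,360,310))
g=J(r.x,(-98,20,45));print("grip",g,"hinge",J(r.x,(82,20,45)))
delta((g[0],g[1],26),r.x[2]+np.pi/2)
E
```

```text
[ 5.940153e+02  1.830619e+02 -2.063000e-01]
[[ 0.1  0.8]
 [ 0.4  0.1]
 [ 0.1 -0.5]
 [-0.3 -0.7]
 [ 1.  -0.1]
 [-0.4 -0.1]
 [-1.  -0.4]
 [ 0.2  0.8]]
[551.2 118.8  40. ]
[608.7 105.7  40. ]
[array([549.3, 115.8,  40. ]), array([608. , 103.5,  40. ])]
grip [502.1902281  222.71225381  45.        ] hinge [678.37335987 185.84080039  45.        ]
pos [500.5 215.  253.1] yaw 1.4161 t 3.88 F [1.  0.  0.7] open 1.003
shift tool mm [  7.9   0.5 227.1] turn [-0.0001  0.0001  0.0516] (shift after turn) [7.900e+00 1.000e-01 2.271e+02]
```

View pics/b_fit2.png

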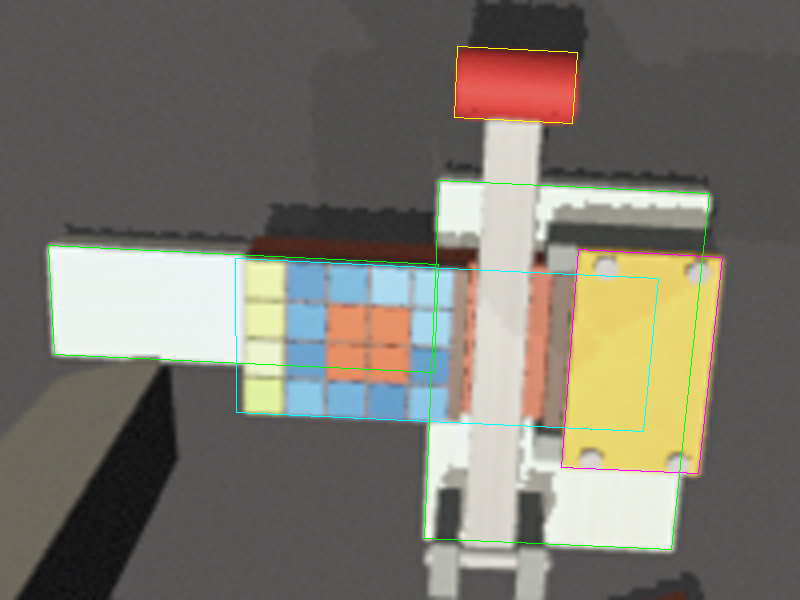

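The fit residual is ≤1 mm: jig at (594.0, 183.1), yaw -0.206. The chosen panel is the one under the bar. I'll descend onto the grip.

Emit:
{"fn": "arm_command", "kwargs": {"rows": [[0, 0, 0, 0, 0, 0.0516, 0], [0.0079, 0, 0.035, 0, 0, 0, 0], [0, 0, 0.04, 0, 0, 0, 0], [0, 0, 0.04, 0, 0, 0, 0], [0, 0, 0.04, 0, 0, 0, 0], [0, 0, 0.035, 0, 0, 0, 0], [0, 0, 0.02, 0, 0, 0, 0], [0, 0, 0.017, 0, 0, 0, 0], [0, 0, 0, 0, 0, 0, 0], [0, 0, 0, 0, 0, 0, 0], [0, 0, 0, 0, 0, 0, 0]]}}

```text
time_s: 5.25
ee_pos: [502.9, 223.0, 27.1]
eef_rot: [0.0, 0.776, 0.63, 0.001]
ft_force: [0.4, -0.1, 0.5]
opening: 0.999
```

```bash
python3 - <<'E'
from fit import *
delta((502.2,222.7,26),-.2063+np.pi/2)
s=snapshot("side");cv2.imwrite("pics/c_side.png",cv2.resize(s["color"][150:270,200:360],None,fx=5,fy=5))
s=snapshot("wrist");cv2.imwrite("pics/c_wrist.png",s["color"])
E
```

```text
pos [502.9 223.   27.1] yaw 1.3644 t 5.25 F [ 0.4 -0.1  0.5] open 0.999
shift tool mm [-0.4 -0.6  1.1] turn [ 0.0015 -0.0011 -0.0001] (shift after turn) [-0.4 -0.6  1.1]
```

View pics/c_side.png

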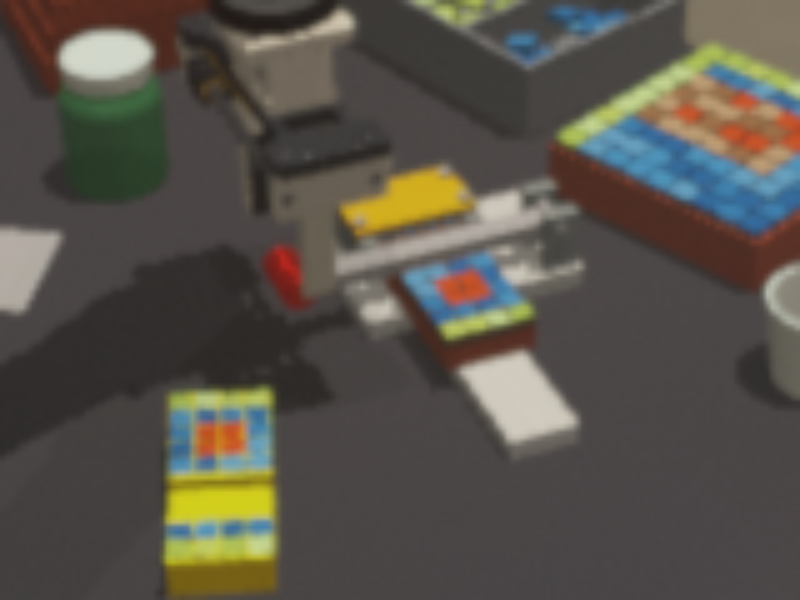

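View pics/c_wrist.png

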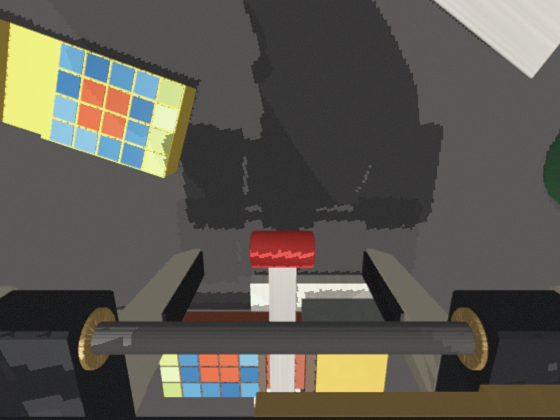

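The wrist view shows the grip at (282,250), matching the expected grasp-point row of 249, centred between the fingers. I'll close.

Emit:
{"fn": "arm_command", "kwargs": {"rows": [[0, 0, 0.001, 0, 0, 0, 255], [0, 0, 0, 0, 0, 0, 255], [0, 0, 0, 0, 0, 0, 255], [0, 0, 0, 0, 0, 0, 255], [0, 0, 0, 0, 0, 0, 255], [0, 0, 0, 0, 0, 0, 255]]}}

```text
time_s: 6.1
ee_pos: [502.2, 222.7, 25.1]
eef_rot: [0.0, 0.776, 0.631, -0.0]
ft_force: [0.1, -1.1, 0.3]
opening: 0.403
```

```bash
python3 - <<'E'
import numpy as np
# per-row shifts along tool y (jig +x) and -z for arc
N=20; a=np.linspace(0,1.6,N+1)
y=180*(1-np.cos(a)); z=180*np.sin(a)
print(np.c_[np.diff(y),-np.diff(z)].round(1).tolist())
E
```

```text
[[0.6, -14.4], [1.7, -14.3], [2.9, -14.1], [4.0, -13.8], [5.1, -13.5], [6.1, -13.0], [7.2, -12.5], [8.1, -11.9], [9.1, -11.2], [9.9, -10.4], [10.7, -9.6], [11.5, -8.7], [12.1, -7.8], [12.7, -6.8], [13.2, -5.7], [13.6, -4.7], [13.9, -3.6], [14.2, -2.4], [14.3, -1.3], [14.4, -0.2]]
```

Emit:
{"fn": "arm_command", "kwargs": {"rows": [[0, 0.0006, -0.0144, 0, 0, 0, 255], [0, 0.0017, -0.0143, 0, 0, 0, 255], [0, 0.0029, -0.0141, 0, 0, 0, 255], [0, 0.004, -0.0138, 0, 0, 0, 255], [0, 0.0051, -0.0135, 0, 0, 0, 255], [0, 0.0061, -0.013, 0, 0, 0, 255], [0, 0.0072, -0.0125, 0, 0, 0, 255], [0, 0.0081, -0.0119, 0, 0, 0, 255], [0, 0, 0, 0, 0, 0, 255]]}}

```text
time_s: 7.22
ee_pos: [538.6, 215.2, 133.7]
eef_rot: [0.001, 0.777, 0.63, 0.001]
ft_force: [0.1, -0.6, -0.2]
opening: 0.006
```

```bash
python3 - <<'E'
from fit import *
st=state();print(st["ee_pos"],st["ft_force"],st["opening"])
s=snapshot("side");cv2.imwrite("pics/d_side.png",cv2.resize(s["color"][100:280,180:380],None,fx=4,fy=3.3))
E
```

```text
[538.62244562 215.15919061 133.65987612] [ 0.08043338 -0.57160959 -0.24715458] 0.006417854011093918
```

View pics/d_side.png

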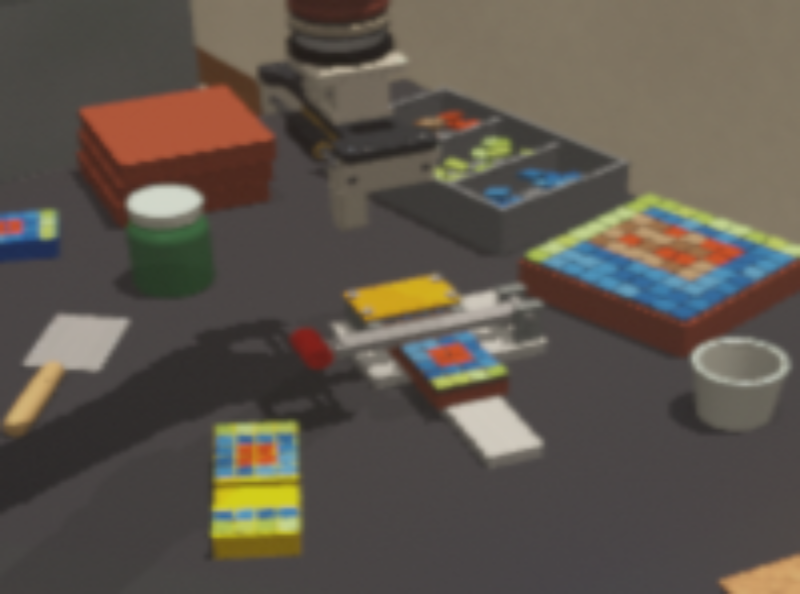

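The fingers have shut empty at opening 0.006: the grip slipped out, and the bar is still down near (312,348) in the crop. I'll open and look again.

Emit:
{"fn": "arm_command", "kwargs": {"rows": [[0, 0, 0, 0, 0, 0, 0], [0, 0, 0, 0, 0, 0, 0], [0, 0, 0, 0, 0, 0, 0], [0, 0, 0, 0, 0, 0, 0], [0, 0, 0, 0, 0, 0, 0], [0, 0, 0, 0, 0, 0, 0]]}}

```text
time_s: 8.02
ee_pos: [537.1, 215.4, 132.7]
eef_rot: [-0.0, 0.776, 0.631, -0.0]
ft_force: [-0.2, 0.2, -0.2]
opening: 0.603
```

```bash
python3 - <<'E'
from fit import *
st=state();print(st["ee_pos"],st["opening"])
s=snapshot("wrist");P=cam(s,st)
for n in ("bar_grip","bar_hinge"): print(n,[(r["conf"],r["position"]) for r in pinpoint("wrist",n)])
draw(s["color"],s,P,(594.0,183.1,-.2063),"pics/e_fit.png",(160,90,420,285),3)
E
```

```text
[537.06560237 215.37967358 132.65818542] 0.6031727088509509
bar_grip [(0.66, [281.9, 169.6])]
bar_hinge [(0.85, [282.9, 327.9])]
```

View pics/e_fit.png

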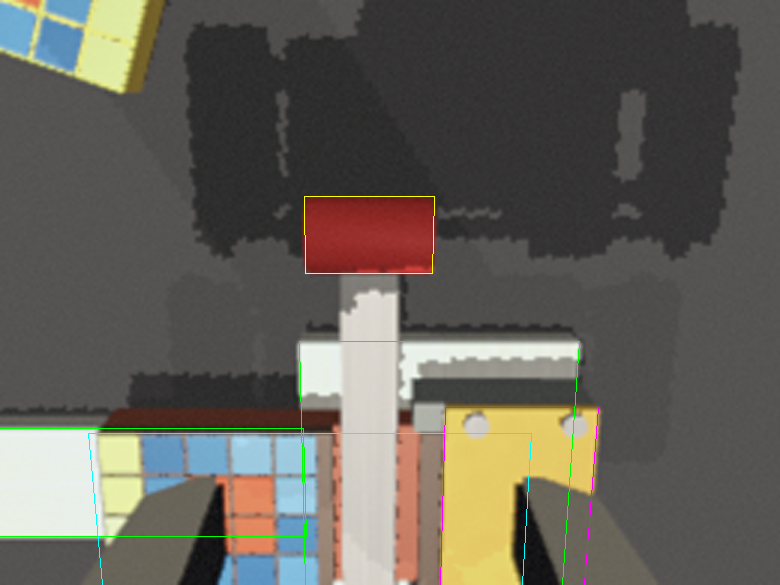

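The overlay shows the bar unmoved and the pose fit exact; I lifted before the fingers had built up force. I'll re-approach and wait longer.

Emit:
{"fn": "arm_command", "kwargs": {"rows": [[0, -0.018, 0, 0, 0, 0, 0], [0, -0.0177, 0, 0, 0, 0, 0], [0, 0, 0.03, 0, 0, 0, 0], [0, 0, 0.03, 0, 0, 0, 0], [0, 0, 0.03, 0, 0, 0, 0], [0, 0, 0.017, 0, 0, 0, 0], [0, 0, 0, 0, 0, 0, 0], [0, 0, 0, 0, 0, 0, 0], [0, 0, 0, 0, 0, 0, 255], [0, 0, 0, 0, 0, 0, 255], [0, 0, 0, 0, 0, 0, 255], [0, 0, 0, 0, 0, 0, 255], [0, 0, 0, 0, 0, 0, 255], [0, 0, 0, 0, 0, 0, 255], [0, 0, 0, 0, 0, 0, 255], [0, 0, 0, 0, 0, 0, 255]]}}

```text
time_s: 10.18
ee_pos: [502.1, 222.7, 25.6]
eef_rot: [-0.0, 0.776, 0.631, -0.0]
ft_force: [-0.2, 0.1, 0.2]
opening: 0.189
```

```bash
python3 - <<'E'
from fit import *
delta((502.2,222.7,26),-.2063+np.pi/2)
st=state()
s=snapshot("wrist");cv2.imwrite("pics/f_wrist.png",s["color"])
E
```

```text
pos [502.1 222.7  25.6] yaw 1.3644 t 10.18 F [-0.2  0.1  0.2] open 0.189
shift tool mm [ 0.   0.1 -0.4] turn [-0.0001  0.0001 -0.0001] (shift after turn) [ 0.   0.1 -0.4]
```

View pics/f_wrist.png

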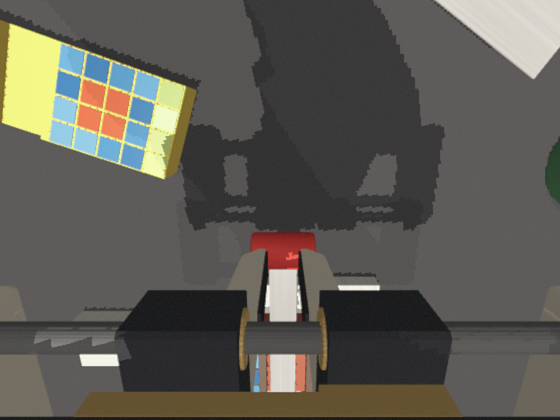

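The fingers at (267..300, 250) have closed past the 40 mm ends onto the bar side, so they sit off the grip towards +x. I'll check the TCP against the fixed cameras.

```bash
python3 - <<'E'
from fit import *
st=state();print(st["ee_pos"],st["eef_rot"],st["opening"])
M=Rq(st["eef_rot"])
for n,cr,k in(("side",(220,140,340,230),6),("top",(200,130,340,240),5)):
    s=snapshot(n);P=s["pose"];l,t,r,b=cr
    fn=f"pics/g_{n}.png"
    draw(s["color"],s,P,(594.0,183.1,-.2063),fn,cr,k)
    im=cv2.imread(fn)
    for z,col in((0,(255,255,255)),(-19,(0,165,255)),(-84,(0,0,255))):
        u=(proj(s,P,st["ee_pos"]+M@[0,0,z])-[l,t]+.5)*k
        cv2.drawMarker(im,tuple(u.astype(int)),col,cv2.MARKER_CROSS,16,2)
    cv2.imwrite(fn,im)
E
```

```text
[502.14888891 222.72652627  25.63757165] [-4.71571975e-06  7.76164506e-01  6.30530459e-01 -1.75265231e-05] 0.1483298631241016
```

View pics/g_side.png

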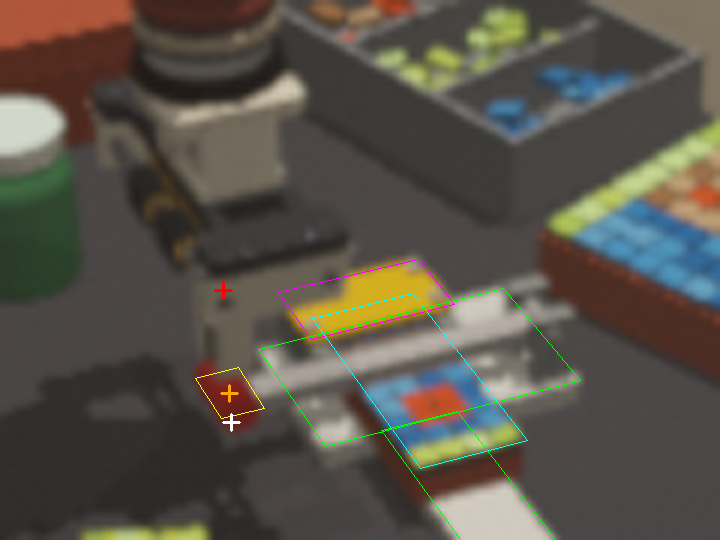

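View pics/g_top.png

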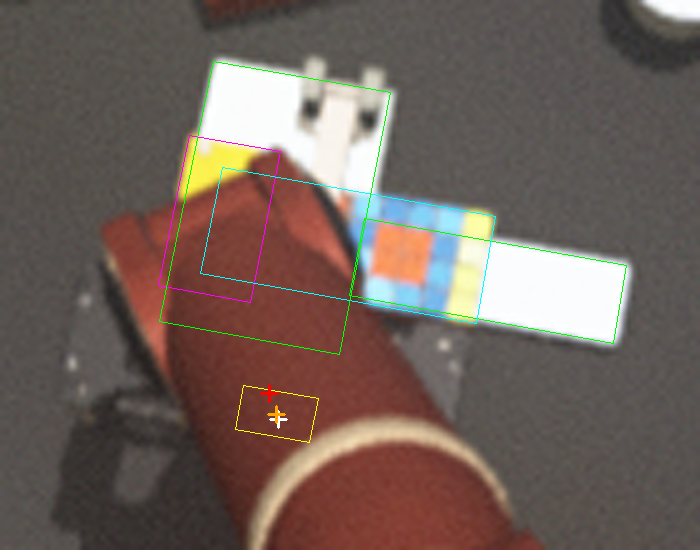

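```bash
python3 - <<'E'
from fit import *
st=state();print(st["opening"])
s=snapshot("side");P=s["pose"]
for z in (7,25,50,75): print(z, proj(s,P,(492.7,177.7,z)).round(1))
im=s["color"][150:235,220:330]
cv2.imwrite("pics/h_side.png",cv2.resize(im,None,fx=7,fy=7,interpolation=cv2.INTER_CUBIC))
E
python3 - <<'E'
import cv2
im=cv2.imread("pics/f_wrist.png");cv2.imwrite("pics/h_w.png",cv2.resize(im[200:340,200:380],None,fx=4,fy=4,interpolation=cv2.INTER_CUBIC))
E
```

```text
0.06346991538164155
7 [263.5 222.7]
25 [263.2 218.1]
50 [262.9 211.6]
75 [262.6 205. ]
```

View pics/h_side.png

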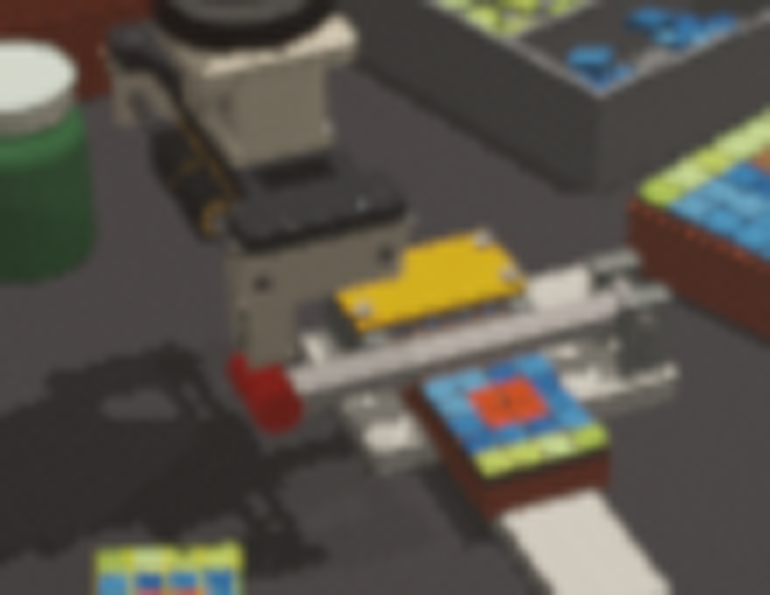

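View pics/h_w.png

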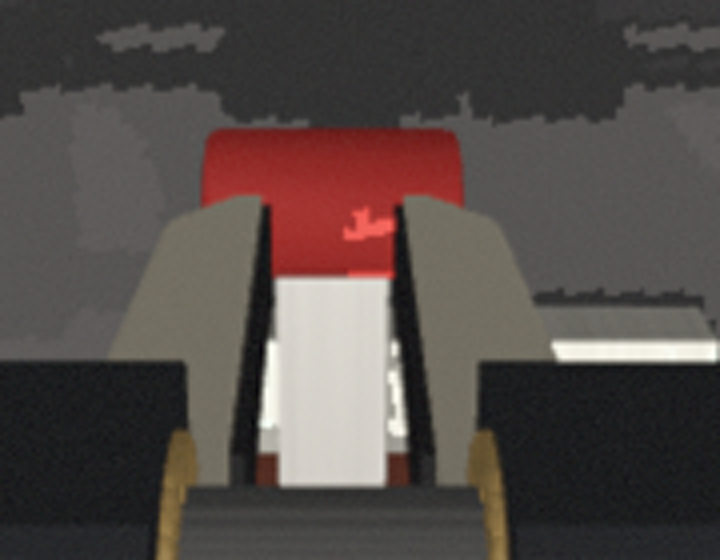

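```bash
python3 - <<'E'
from fit import *
st=state();print(st["opening"],st["ee_pos"],st["ft_force"])
s=snapshot("wrist");cv2.imwrite("pics/i_w.png",cv2.resize(s["color"][200:340,200:380],None,fx=4,fy=4,interpolation=cv2.INTER_CUBIC))
P=cam(s,st)
for z in(0,-19,-38,-60): print(z,[proj(s,P,st["ee_pos"]+Rq(st["eef_rot"])@[0,y,z]).round(1) for y in(-7.5,0,7.5)])
s=snapshot("side");cv2.imwrite("pics/i_s.png",cv2.resize(s["color"][160:220,230:300],None,fx=10,fy=10,interpolation=cv2.INTER_CUBIC))
for z in(0,-19,-38,-60): print(z,proj(s,s["pose"],st["ee_pos"]-[0,0,z]).round(1))
E
```

```text
0.028292634036614674 [502.15466657 222.67565224  25.63648881] [ 1.26001156  0.56628237 -0.39692587]
0 [array([282.5, 228.1]), array([282.5, 238.2]), array([282.5, 248. ])]
-19 [array([282.5, 238.3]), array([282.5, 249.1]), array([282.5, 259.8])]
-38 [array([282.5, 250.5]), array([282.5, 262.3]), array([282.5, 273.8])]
-60 [array([282.5, 268.1]), array([282.5, 281.2]), array([282.5, 294. ])]
0 [258.1 210. ]
-19 [257.8 205.1]
-38 [257.6 200.2]
-60 [257.2 194.4]
```

View pics/i_w.png

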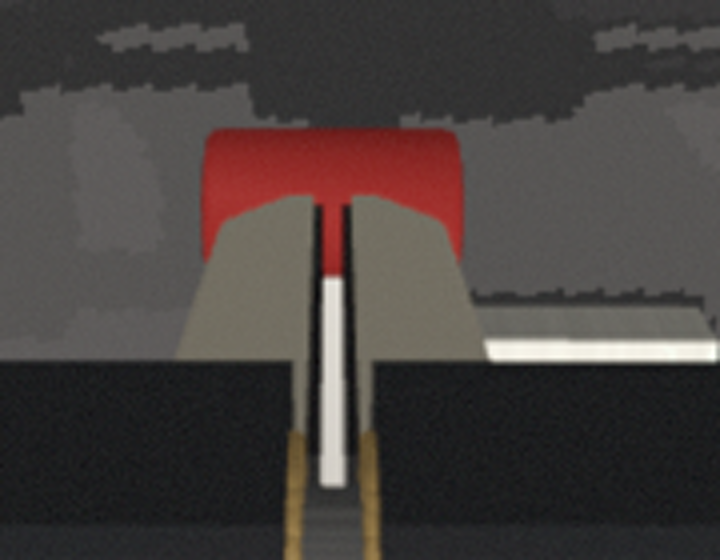

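View pics/i_s.png

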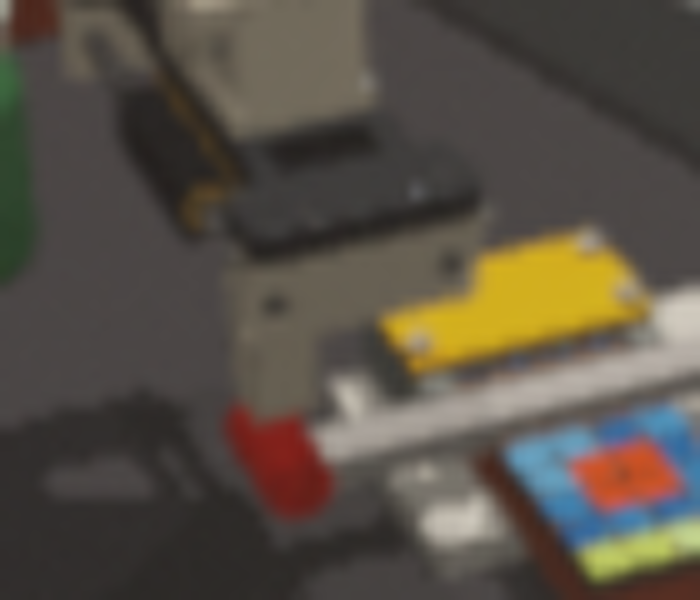

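Both views show the shut fingertips resting *above* the grip. The tip is about 36 mm behind the reported TCP: wrist row 250 and side row 201 both give about -37. So I'll open and go about 31 mm lower, watching the force.

Emit:
{"fn": "arm_command", "kwargs": {"rows": [[0, 0, -0.003, 0, 0, 0, 0], [0, 0, 0, 0, 0, 0, 0], [0, 0, 0, 0, 0, 0, 0], [0, 0, 0, 0, 0, 0, 0], [0, 0, 0, 0, 0, 0, 0], [0, 0, 0, 0, 0, 0, 0], [0, 0, 0, 0, 0, 0, 0], [0, 0, 0, 0, 0, 0, 0], [0, 0, 0.008, 0, 0, 0, 0], [0, 0, 0.008, 0, 0, 0, 0], [0, 0, 0, 0, 0, 0, 0]]}}

```text
time_s: 11.85
ee_pos: [501.3, 222.3, 11.6]
eef_rot: [-0.0, 0.776, 0.631, -0.001]
ft_force: [0.4, -0.1, -0.5]
opening: 0.998
```

```bash
python3 - <<'E'
from fit import *
st=state();print(st["opening"],st["ee_pos"],st["ft_force"])
s=snapshot("wrist");cv2.imwrite("pics/j_w.png",s["color"])
s=snapshot("side");cv2.imwrite("pics/j_s.png",cv2.resize(s["color"][160:220,230:300],None,fx=10,fy=10,interpolation=cv2.INTER_CUBIC))
E
```

```text
0.9984326140453927 [501.30976123 222.32188744  11.58617738] [ 0.35187598 -0.07223022 -0.54345037]
```

View pics/j_w.png

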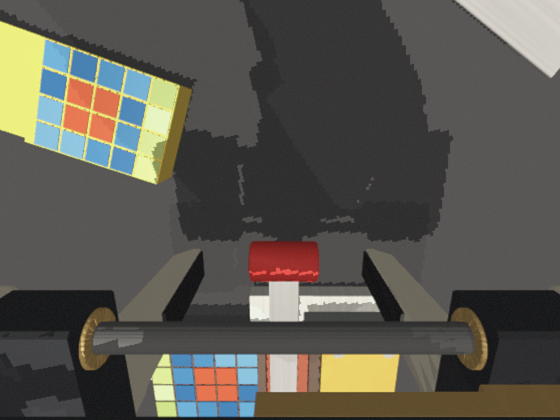

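View pics/j_s.png

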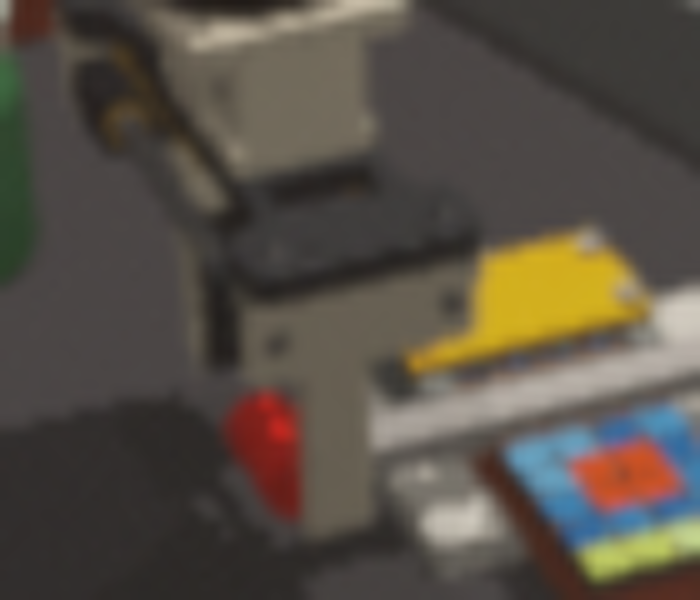

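The tips are now at about z 45 (side row 213), beside the grip. Another 14 mm down, then close.

Emit:
{"fn": "arm_command", "kwargs": {"rows": [[0.0006, 0.0009, 0.008, 0, 0, 0, 0], [0, 0, 0.006, 0, 0, 0, 0], [0, 0, 0, 0, 0, 0, 0], [0, 0, 0, 0, 0, 0, 255], [0, 0, 0, 0, 0, 0, 255], [0, 0, 0, 0, 0, 0, 255], [0, 0, 0, 0, 0, 0, 255], [0, 0, 0, 0, 0, 0, 255], [0, 0, 0, 0, 0, 0, 255], [0, 0, 0, 0, 0, 0, 255], [0, 0, 0, 0, 0, 0, 255], [0, 0, 0, 0, 0, 0, 255]]}}

```text
time_s: 13.45
ee_pos: [503.0, 222.6, -1.4]
eef_rot: [0.0, 0.776, 0.63, -0.0]
ft_force: [-0.8, -2.3, -0.4]
opening: 0.429
```

```bash
python3 - <<'E'
from fit import *
st=state();print(st["opening"],st["ee_pos"],st["ft_force"])
s=snapshot("wrist");cv2.imwrite("pics/k_w.png",cv2.resize(s["color"][200:340,200:380],None,fx=4,fy=4,interpolation=cv2.INTER_CUBIC))
s=snapshot("side");cv2.imwrite("pics/k_s.png",cv2.resize(s["color"][160:220,230:300],None,fx=10,fy=10,interpolation=cv2.INTER_CUBIC))
E
```

```text
0.42915226320178945 [502.97714978 222.55208246  -1.38276164] [-0.77967845 -2.31038567 -0.35709898]
```

View pics/k_w.png

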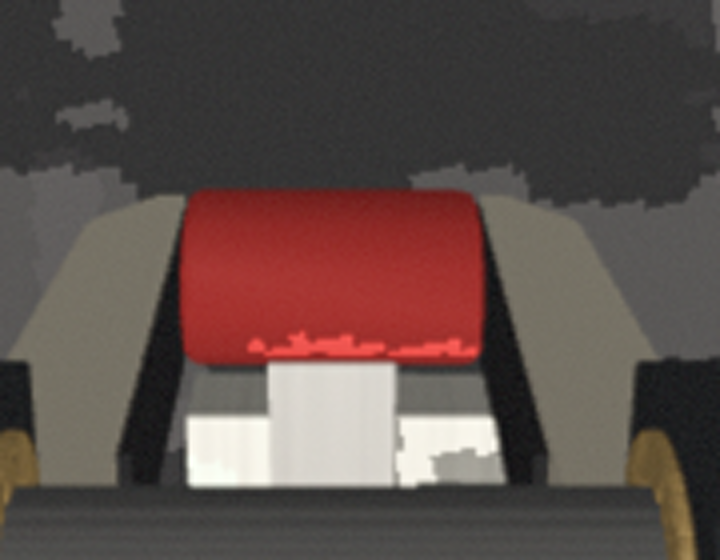

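View pics/k_s.png

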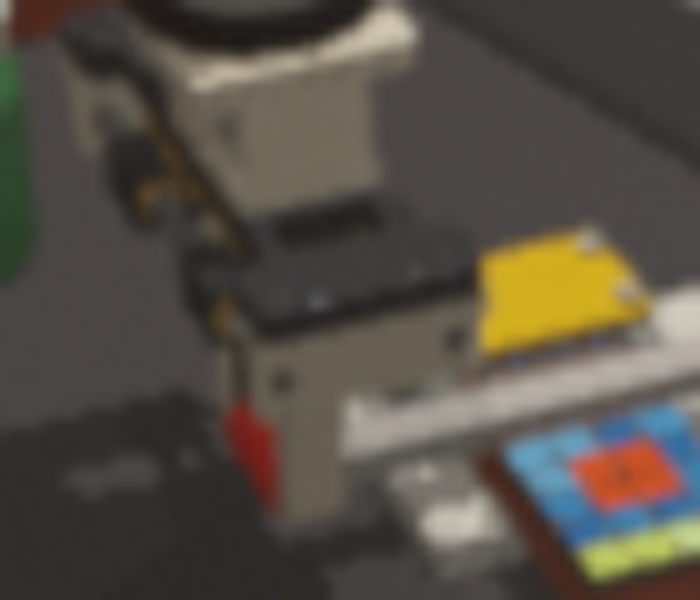

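Held: the opening of 0.429 is 40 mm, with the barrel between the pads. Now the arc.

Emit:
{"fn": "arm_command", "kwargs": {"rows": [[0, 0.0006, -0.0144, 0, 0, 0, 255], [0, 0.0017, -0.0143, 0, 0, 0, 255], [0, 0.0029, -0.0141, 0, 0, 0, 255], [0, 0.004, -0.0138, 0, 0, 0, 255], [0, 0.0051, -0.0135, 0, 0, 0, 255], [0, 0.0061, -0.013, 0, 0, 0, 255], [0, 0.0072, -0.0125, 0, 0, 0, 255], [0, 0.0081, -0.0119, 0, 0, 0, 255]]}}

```text
time_s: 14.55
ee_pos: [537.9, 215.2, 106.5]
eef_rot: [-0.0, 0.776, 0.631, -0.001]
ft_force: [1.7, -2.8, -8.1]
opening: 0.429
```

```bash
python3 - <<'E'
from fit import *
st=state();print(st["opening"],st["ee_pos"],st["ft_force"])
s=snapshot("wrist");cv2.imwrite("pics/l_w.png",s["color"])
E
```

```text
0.4291195130882298 [537.94829218 215.16236907 106.51699911] [ 1.68368276 -2.77818653 -8.06120089]
```

View pics/l_w.png

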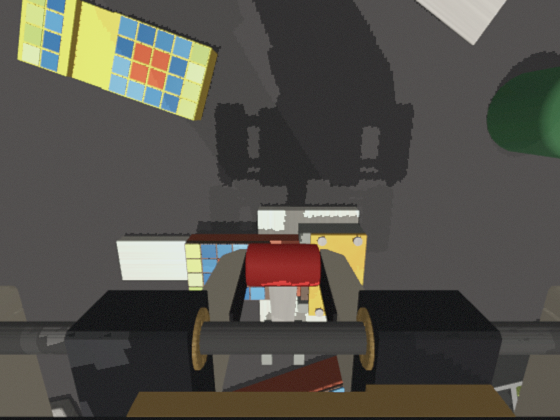

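The bar is following: the grip stays at (283,265) between the fingers. On to about 1.6 rad.

Emit:
{"fn": "arm_command", "kwargs": {"rows": [[0, 0.0091, -0.0112, 0, 0, 0, 255], [0, 0.0099, -0.0104, 0, 0, 0, 255], [0, 0.0107, -0.0096, 0, 0, 0, 255], [0, 0.0115, -0.0087, 0, 0, 0, 255], [0, 0.0121, -0.0078, 0, 0, 0, 255], [0, 0.0127, -0.0068, 0, 0, 0, 255], [0, 0.0132, -0.0057, 0, 0, 0, 255], [0, 0.0136, -0.0047, 0, 0, 0, 255], [0, 0.0139, -0.0036, 0, 0, 0, 255], [0, 0.0142, -0.0024, 0, 0, 0, 255], [0, 0.0143, -0.0013, 0, 0, 0, 255], [0, 0.0144, -0.0002, 0, 0, 0, 255], [0, 0, 0, 0, 0, 0, 255]]}}

```text
time_s: 16.23
ee_pos: [685.7, 184.0, 179.3]
eef_rot: [0.001, 0.776, 0.63, 0.0]
ft_force: [-0.3, -5.3, -1.6]
opening: 0.426
```

```bash
python3 - <<'E'
from fit import *
st=state();print(st["opening"],st["ee_pos"],st["ft_force"])
s=snapshot("side");cv2.imwrite("pics/m_s.png",cv2.resize(s["color"][80:240,220:400],None,fx=4,fy=3.7))
E
```

```text
0.42618441010016855 [685.67113229 183.96353044 179.30212275] [-0.27944262 -5.31309929 -1.578194  ]
```

View pics/m_s.png

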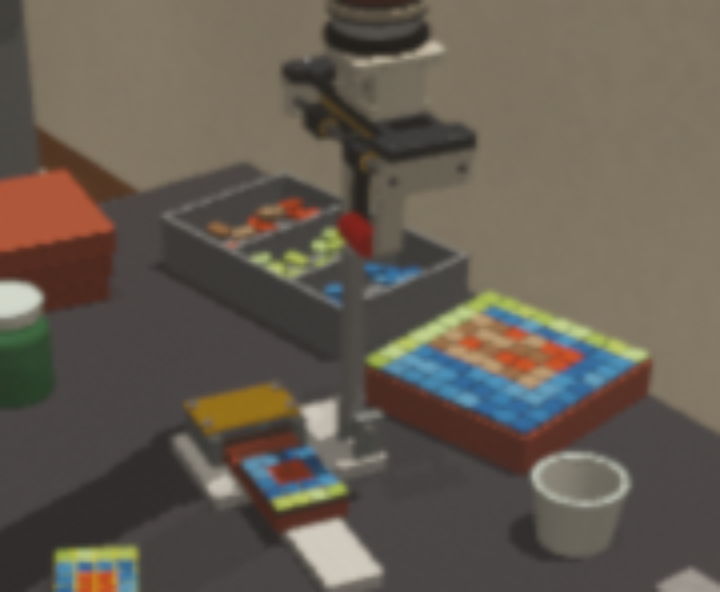

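The bar stands upright in the side view: grip at (353,233), hinge at (358,435) in the crop. I'll release it, rise, and turn for the panel.

Emit:
{"fn": "arm_command", "kwargs": {"rows": [[0, 0, 0, 0, 0, 0, 0], [0, 0, 0, 0, 0, 0, 0], [0, 0, 0, 0, 0, 0, 0], [0, 0, 0, 0, 0, 0, 0], [0, 0, 0, 0, 0, 0, 0], [0, 0, -0.03, 0, 0, 0, 0], [0, 0, -0.035, 0, 0, 0, 0], [0, 0, 0, 0, 0, 0.1745, 0], [0, 0, 0, 0, 0, 0.1745, 0], [0, 0, 0, 0, 0, 0.1745, 0], [0, 0, 0, 0, 0, 0.1745, 0], [0, 0, 0, 0, 0, 0.1745, 0], [0, 0, 0, 0, 0, 0.1745, 0], [0, 0, 0, 0, 0, 0.1745, 0], [0, 0, 0, 0, 0, 0.1745, 0], [0, 0, 0, 0, 0, 0.1745, 0], [0, 0, 0, 0, 0, 0, 0]]}}

```text
time_s: 18.4
ee_pos: [684.5, 185.5, 243.4]
eef_rot: [0.0, 0.995, -0.102, -0.0]
ft_force: [-0.5, -0.5, 0.1]
opening: 1.001
```

```bash
python3 - <<'E'
from fit import *
delta((584.4,134,200),-.2063); print(state()["joints"].round(2))
s=snapshot("side");cv2.imwrite("pics/n_s.png",cv2.resize(s["color"][80:240,220:400],None,fx=4,fy=3.7))
E
```

```text
pos [684.5 185.5 243.4] yaw -0.2037 t 18.4 F [-0.5 -0.5  0.1] open 1.001
shift tool mm [-87.6  70.6  43.4] turn [0.0003 0.     0.0026] (shift after turn) [-87.4  70.9  43.4]
[-0.5   0.71  0.44  1.13 -0.29  1.36 -0.3 ]
```

View pics/n_s.png

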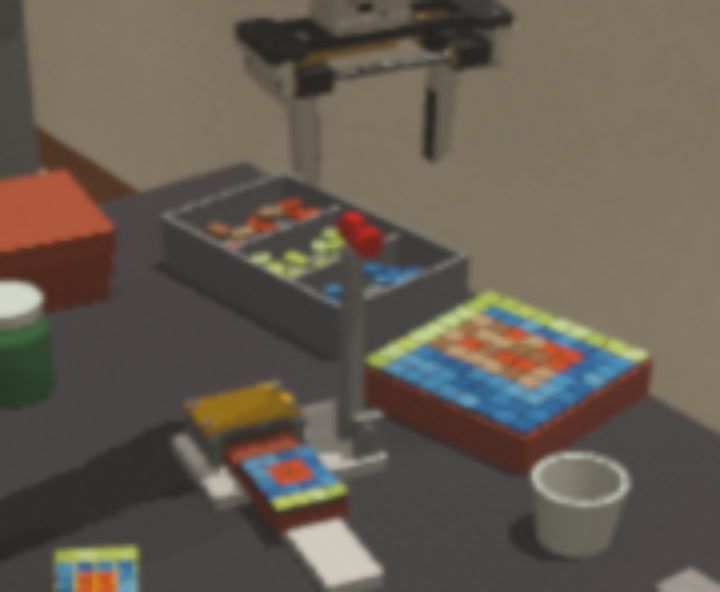

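The bar stays upright. Moving above the panel's free part for a look.

Emit:
{"fn": "arm_command", "kwargs": {"rows": [[0, 0.035, 0, 0, 0, 0.0026, 0], [-0.03, 0.0359, 0, 0, 0, 0, 0], [-0.03, 0, 0, 0, 0, 0, 0], [-0.0274, 0, 0.02, 0, 0, 0, 0], [0, 0, 0.0234, 0, 0, 0, 0], [0, 0, 0, 0, 0, 0, 0]]}}

```text
time_s: 19.2
ee_pos: [582.9, 134.1, 198.9]
eef_rot: [0.0, 0.995, -0.103, -0.002]
ft_force: [0.2, -0.6, 0.4]
opening: 1.0
```

```bash
python3 - <<'E'
from fit import *
delta((584.4,134,0),-.2063); st=state()
s=snapshot("wrist");draw(s["color"],s,cam(s,st),(594.0,183.1,-.2063),"pics/o_w.png",(140,120,420,330),2.8)
print(cam(s,st).round(2).tolist())
E
```

```text
pos [582.9 134.1 198.9] yaw -0.2061 t 19.2 F [ 0.2 -0.6  0.4] open 1.0
shift tool mm [  2.1  -0.4 198.9] turn [0.001  0.0035 0.0002] (shift after turn) [  1.4  -0.2 198.9]
[[0.98, -0.19, -0.06, 600.65], [-0.2, -0.94, -0.29, 213.98], [-0.0, 0.29, -0.96, 402.98], [0.0, 0.0, 0.0, 1.0]]
```

View pics/o_w.png

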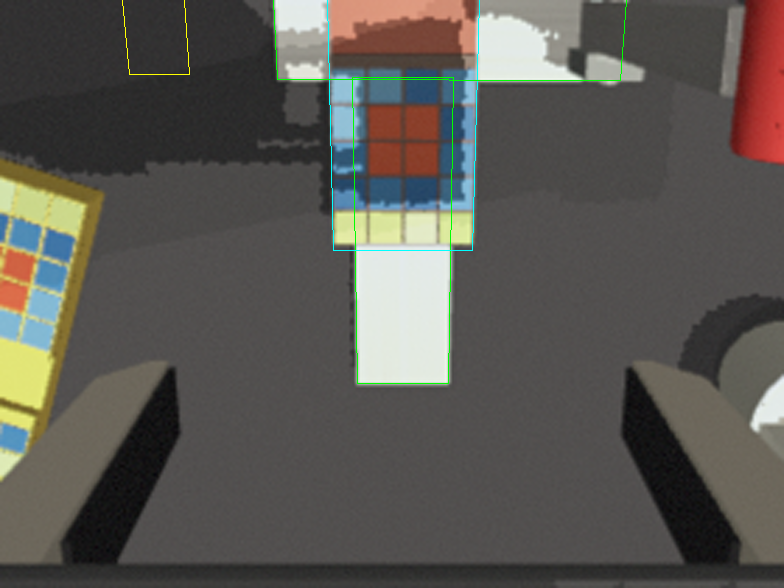

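The panel front edge shows at crop row 245, 2.5 mm past nominal in +y, and is centred in x. Descending alongside the tongue.

Emit:
{"fn": "arm_command", "kwargs": {"rows": [[0.0014, 0, 0.04, 0, 0, 0, 0], [0, 0, 0.045, 0, 0, 0, 0], [0, 0, 0.045, 0, 0, 0, 0], [0, 0, 0.04, 0, 0, 0, 0], [0, 0, 0, 0, 0, 0, 0], [0, 0, 0, 0, 0, 0, 0]]}}

```text
time_s: 20.0
ee_pos: [588.0, 133.5, 32.2]
eef_rot: [-0.0, 0.995, -0.104, 0.002]
ft_force: [1.2, -0.4, 1.5]
opening: 1.001
```

```bash
python3 - <<'E'
from fit import *
delta((584.4,134,-16),-.2063); st=state()
s=snapshot("wrist");cv2.imwrite("pics/p_w.png",s["color"])
s=snapshot("side");cv2.imwrite("pics/p_s.png",cv2.resize(s["color"][130:250,240:380],None,fx=5,fy=5))
E
```

```text
pos [588.  133.5  32.2] yaw -0.2085 t 20.0 F [ 1.2 -0.4  1.5] open 1.001
shift tool mm [-3.8  0.4 48.1] turn [-0.0014 -0.0038 -0.0022] (shift after turn) [-3.7  0.3 48.2]
```

View pics/p_w.png

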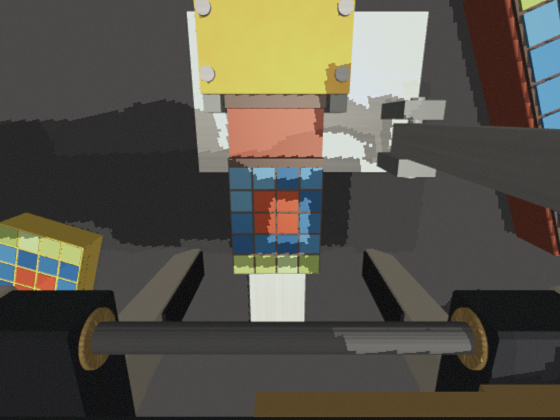

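View pics/p_s.png

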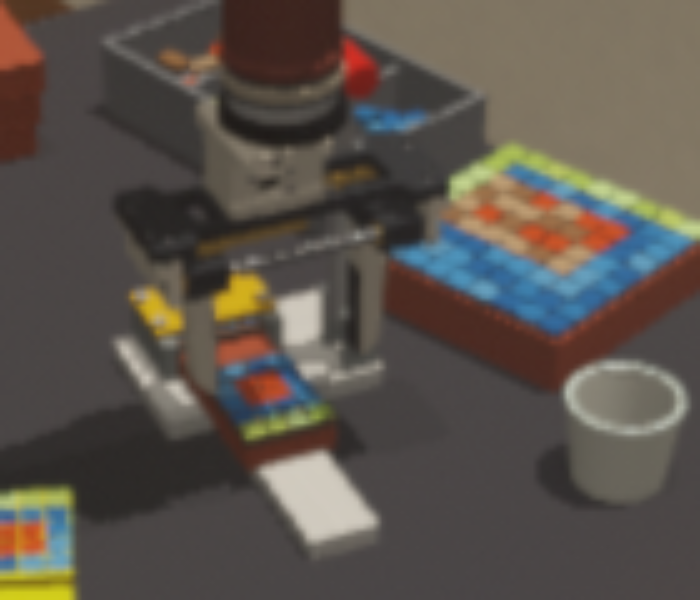

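Emit:
{"fn": "arm_command", "kwargs": {"rows": [[0, 0, 0.012, 0, 0, 0, 0], [0, 0, 0.012, 0, 0, 0, 0], [0, 0, 0, 0, 0, 0, 0], [0, 0, 0, 0, 0, 0, 0]]}}

```text
time_s: 20.6
ee_pos: [585.8, 133.5, 6.0]
eef_rot: [0.0, 0.995, -0.104, -0.0]
ft_force: [0.1, -0.8, 0.7]
opening: 1.0
```

```bash
python3 - <<'E'
from fit import *
delta((584.4,134,-16),-.2063); st=state()
s=snapshot("wrist");cv2.imwrite("pics/q_w.png",s["color"])
s=snapshot("side");cv2.imwrite("pics/q_s.png",cv2.resize(s["color"][160:230,250:330],None,fx=9,fy=8))
E
```

```text
pos [585.8 133.5   6. ] yaw -0.2087 t 20.6 F [ 0.1 -0.8  0.7] open 1.0
shift tool mm [-1.5 -0.2 22. ] turn [ 0.0003  0.0002 -0.0024] (shift after turn) [-1.5 -0.2 22. ]
```

View pics/q_w.png

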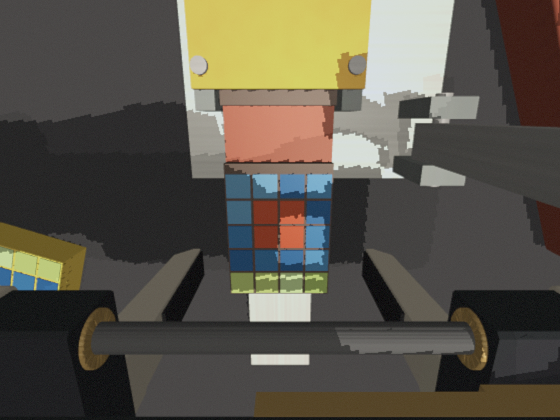

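View pics/q_s.png

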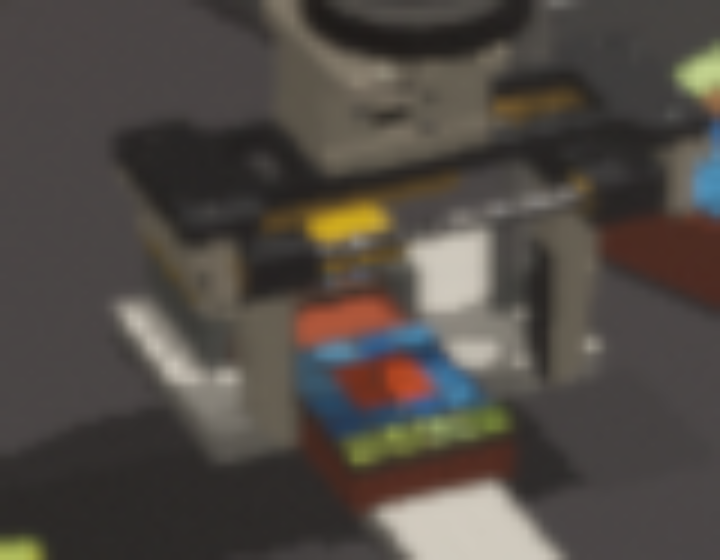

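Emit:
{"fn": "arm_command", "kwargs": {"rows": [[-0.0015, 0, 0.012, 0, 0, 0, 0], [0, 0, 0.01, 0, 0, 0, 0], [0, 0, 0, 0, 0, 0, 0], [0, 0, 0, 0, 0, 0, 255], [0, 0, 0, 0, 0, 0, 255], [0, 0, 0, 0, 0, 0, 255], [0, 0, 0, 0, 0, 0, 255], [0, 0, 0, 0, 0, 0, 255], [0, 0, 0, 0, 0, 0, 255]]}}

```text
time_s: 21.82
ee_pos: [584.0, 133.9, -15.7]
eef_rot: [-0.0, 0.995, -0.104, -0.0]
ft_force: [-1.0, 0.7, 2.9]
opening: 0.641
```

```bash
python3 - <<'E'
from fit import *
delta((584.4,134,-16),-.2063); st=state()
s=snapshot("wrist");cv2.imwrite("pics/r_w.png",s["color"])
s=snapshot("side");cv2.imwrite("pics/r_s.png",cv2.resize(s["color"][160:230,250:330],None,fx=9,fy=8))
E
```

```text
pos [584.  133.9 -15.7] yaw -0.2085 t 21.82 F [-1.   0.7  2.9] open 0.641
shift tool mm [ 0.3 -0.1  0.3] turn [ 0.      0.0006 -0.0022] (shift after turn) [ 0.3 -0.1  0.3]
```

View pics/r_w.png

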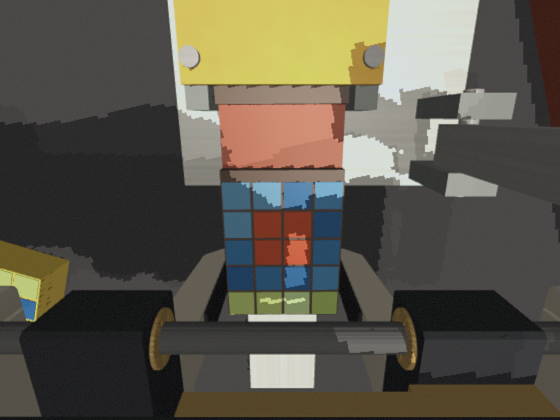

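View pics/r_s.png

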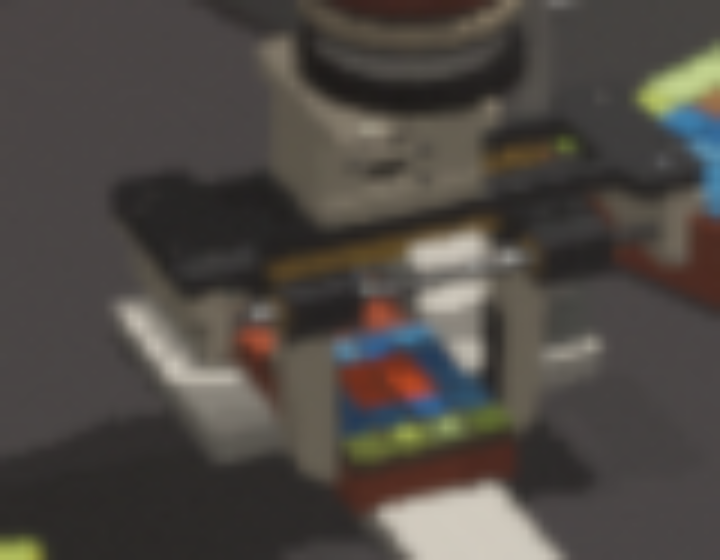

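Gripped at 59.6 mm. Sliding it straight out along jig -y, 96 mm.

Emit:
{"fn": "arm_command", "kwargs": {"rows": [[0, 0, 0, 0, 0, 0, 255], [0, 0, 0, 0, 0, 0, 255], [0, 0.006, 0, 0, 0, 0, 255], [0, 0.012, 0, 0, 0, 0, 255], [0, 0.012, 0, 0, 0, 0, 255], [0, 0.012, 0, 0, 0, 0, 255], [0, 0.012, 0, 0, 0, 0, 255], [0, 0.012, 0, 0, 0, 0, 255], [0, 0.012, 0, 0, 0, 0, 255], [0, 0.012, 0, 0, 0, 0, 255], [0, 0.006, 0, 0, 0, 0, 255], [0, 0, 0, 0, 0, 0, 255], [0, 0, 0, 0, 0, 0, 255]]}}

```text
time_s: 23.55
ee_pos: [564.1, 38.0, -15.7]
eef_rot: [0.001, 0.994, -0.105, -0.0]
ft_force: [-0.2, 1.0, 5.5]
opening: 0.642
```

```bash
python3 - <<'E'
from fit import *
q=(584.4-96*.2048,134-96*.979,-16)
delta(q,-.2063); st=state()
s=snapshot("wrist");cv2.imwrite("pics/s_w.png",s["color"])
s=snapshot("side");cv2.imwrite("pics/s_s.png",cv2.resize(s["color"][130:260,230:390],None,fx=5,fy=4.5))
E
```

```text
pos [564.1  38.  -15.7] yaw -0.2099 t 23.55 F [-0.2  1.   5.5] open 0.642
shift tool mm [ 0.2 -2.1  0.3] turn [ 0.0023  0.0001 -0.0036] (shift after turn) [ 0.2 -2.1  0.3]
```

View pics/s_w.png

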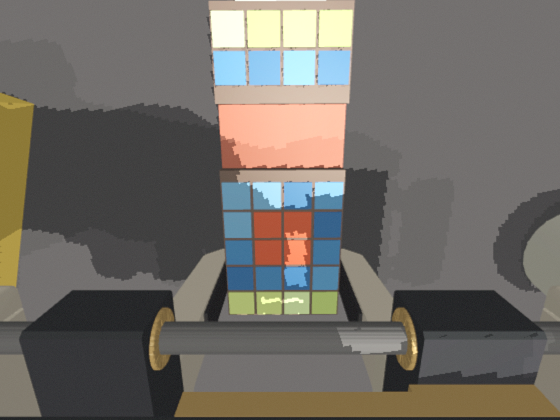

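View pics/s_s.png

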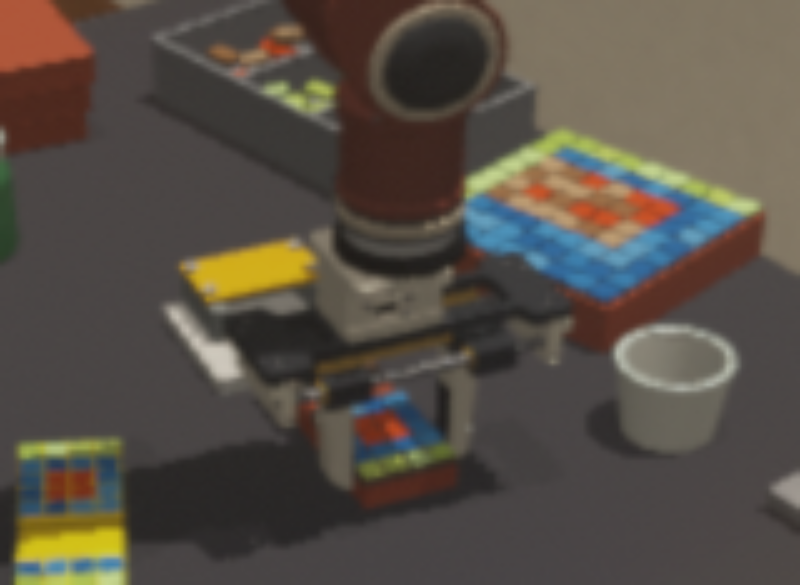

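The panel travelled with the fingers and its rear is now past the bed. It's supported on the tongue, so I'll regrip at its middle for a level lift.

Emit:
{"fn": "arm_command", "kwargs": {"rows": [[0, 0, 0, 0, 0, 0, 0], [0, 0, 0, 0, 0, 0, 0], [0, 0, 0, 0, 0, 0, 0], [0, 0, 0, 0, 0, 0, 0], [0, -0.018, 0, 0, 0, 0, 0], [0, -0.018, 0, 0, 0, 0, 0], [0, -0.0165, 0, 0, 0, 0, 0], [0, 0, 0, 0, 0, 0, 0], [0, 0, 0, 0, 0, 0, 0]]}}

```text
time_s: 24.78
ee_pos: [575.1, 90.8, -15.9]
eef_rot: [0.0, 0.995, -0.104, -0.0]
ft_force: [-0.2, -1.4, 0.1]
opening: 0.996
```

```bash
python3 - <<'E'
from fit import *
delta((584.4-45.5*.2048,134-45.5*.979,-16),-.2063); st=state()
s=snapshot("wrist");P=cam(s,st);cv2.imwrite("pics/t_w.png",s["color"])
s=snapshot("side");cv2.imwrite("pics/t_s.png",cv2.resize(s["color"][80:260,210:390],None,fx=4,fy=3.3))
s=snapshot("top");draw(s["color"],s,s["pose"],(594.0,183.1,-.2063),"pics/t_t.png",(220,110,360,220),5)
E
```

```text
pos [575.1  90.8 -15.9] yaw -0.2088 t 24.77 F [-0.2 -1.4  0.1] open 0.996
shift tool mm [0.2 1.3 0.1] turn [ 0.001   0.     -0.0025] (shift after turn) [0.2 1.3 0.1]
```

View pics/t_w.png

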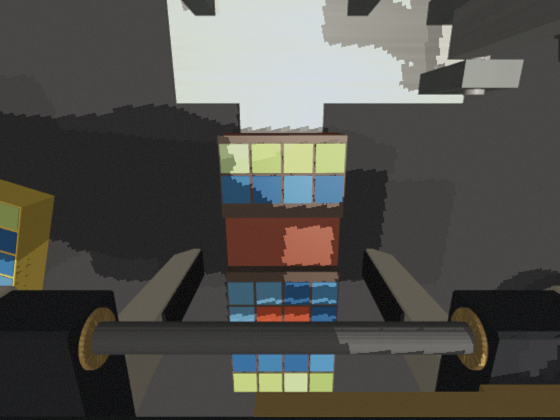

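View pics/t_s.png

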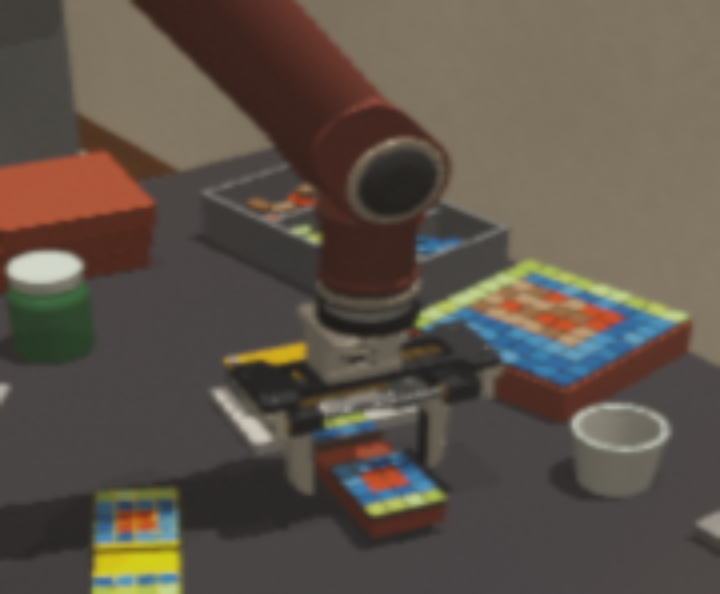

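View pics/t_t.png

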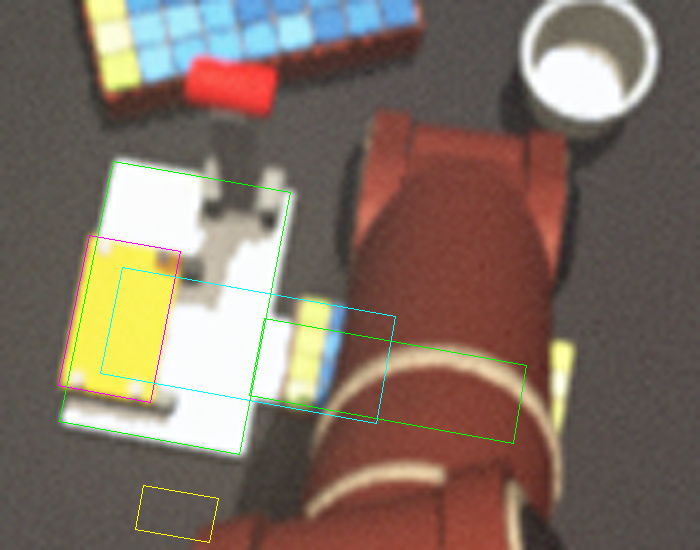

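```bash
python3 - <<'E'
from fit import *
st=state();s=snapshot("wrist");P=cam(s,st);M=Rq(st["eef_rot"])
for px in[(219,136),(347,136),(234,391),(333,391)]:
    w=ray(s,P,px,40);print(w.round(1),(M.T@(w-st["ee_pos"])).round(1))
E
```

```text
[562.  167.9  40. ] [-29.1 -73.3 -55.9]
[619.9 155.6  40. ] [ 30.  -73.3 -55.9]
[531.1  21.8  40. ] [-28.9  76.  -55.7]
[589.4   9.4  40. ] [ 30.7  76.  -55.7]
```

Emit:
{"fn": "arm_command", "kwargs": {"rows": [[0.0006, 0.0013, 0, 0, 0, 0, 255], [0, 0, 0, 0, 0, 0, 255], [0, 0, 0, 0, 0, 0, 255], [0, 0, 0, 0, 0, 0, 255], [0, 0, 0, 0, 0, 0, 255], [0, 0, 0, 0, 0, 0, 255], [0, 0, 0, 0, 0, 0, 255], [0, 0, -0.004, 0, 0, 0, 255], [0, 0, -0.01, 0, 0, 0, 255], [0, 0, -0.015, 0, 0, 0, 255], [0, 0, -0.02, 0, 0, 0, 255], [0, 0, -0.02, 0, 0, 0, 255], [0, 0, 0, 0, 0, 0, 255]]}}

```text
time_s: 26.6
ee_pos: [577.5, 90.0, 55.5]
eef_rot: [-0.001, 0.995, -0.104, 0.003]
ft_force: [0.1, -0.7, -5.1]
opening: 0.642
```

```bash
python3 - <<'E'
from fit import *
delta((621,-286,60),0)
s=snapshot("wrist");cv2.imwrite("pics/u_w.png",s["color"])
s=snapshot("side");cv2.imwrite("pics/u_s.png",cv2.resize(s["color"][80:260,210:390],None,fx=4,fy=3.3))
from h import look
look("top",["cork_mat","blue_mat"],"u_top")
E
```

```text
pos [577.5  90.   55.5] yaw -0.2087 t 26.6 F [ 0.1 -0.7 -5.1] open 0.642
shift tool mm [120.4 358.8  -4.5] turn [-0.0012 -0.0051 -0.2087] (shift after turn) [ 43.5 376.   -4.5]
top cork_mat 0.89 [440. 169.] [ 619.4 -288.4    0. ]
top blue_mat 0.83 [434. 228.] [ 454.7 -259.3    0. ]
```

View pics/u_s.png

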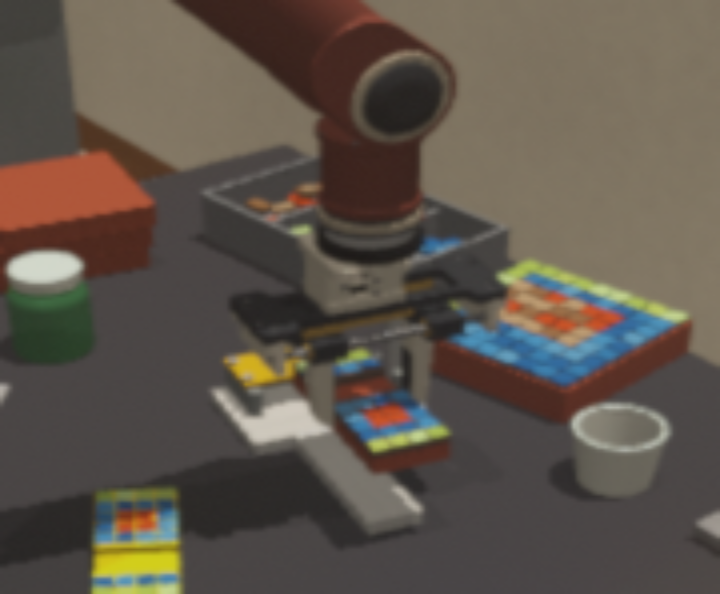

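View pics/u_w.png

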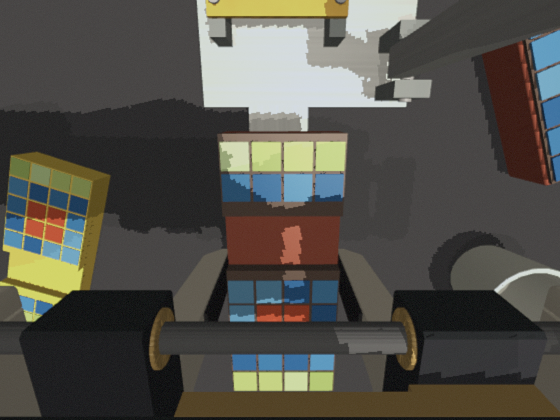

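```bash
python3 - <<'E'
from fit import *
s=snapshot("top");P=s["pose"]
for r in cut_out("top","cork_mat")[:2]:
    m=r["pixels"].astype(np.uint8);print(r["conf"],r["box"])
im=s["color"];hsv=cv2.cvtColor(im,cv2.COLOR_BGR2HSV)
m=cv2.inRange(hsv,(8,110,100),(20,255,255));m[:, :380]=0;m[:130]=0;m[210:]=0
m=cv2.morphologyEx(m,cv2.MORPH_CLOSE,np.ones((5,5)))
c=max(cv2.findContours(m,0,1)[0],key=cv2.contourArea)
b=cv2.boxPoints(cv2.minAreaRect(c));print(b.round(1).tolist())
W=np.array([ray(s,P,p,6) for p in b]);print(W.round(1).tolist());print(W.mean(0),[np.linalg.norm(W[i]-W[(i+1)%4]).round(1) for i in range(4)])
for i in range(4):
    d=W[(i+1)%4]-W[i];print(np.arctan2(d[1],d[0]).round(4))
E
```

```text
0.68 [401.4, 143.9, 479.0, 190.7]
[[396.3999938964844, 183.6999969482422], [401.1000061035156, 140.8000030517578], [479.79998779296875, 149.5], [475.1000061035156, 192.5]]
[[578.8, -165.0, 6.0], [700.8, -186.3, 6.0], [670.1, -402.4, 6.0], [549.2, -377.8, 6.0]]
[ 624.73168103 -282.86799272    6.        ] [np.float64(123.8), np.float64(218.3), np.float64(123.4), np.float64(214.9)]
-0.1728
-1.7116
2.9408
1.4328
```

Lifted level, and the panel pose relative to the fingers is unchanged. I'll refine the mat pose from the top picture.

```bash
python3 - <<'E'
from fit import *
im=cv2.imread("pics/u_top.png");l,t,r,b=390,130,490,205
c=cv2.resize(im[t:b,l:r],None,fx=8,fy=8,interpolation=cv2.INTER_CUBIC);cv2.imwrite("pics/u_mat.png",c)
E
```

```text
(no output)
```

View pics/u_mat.png

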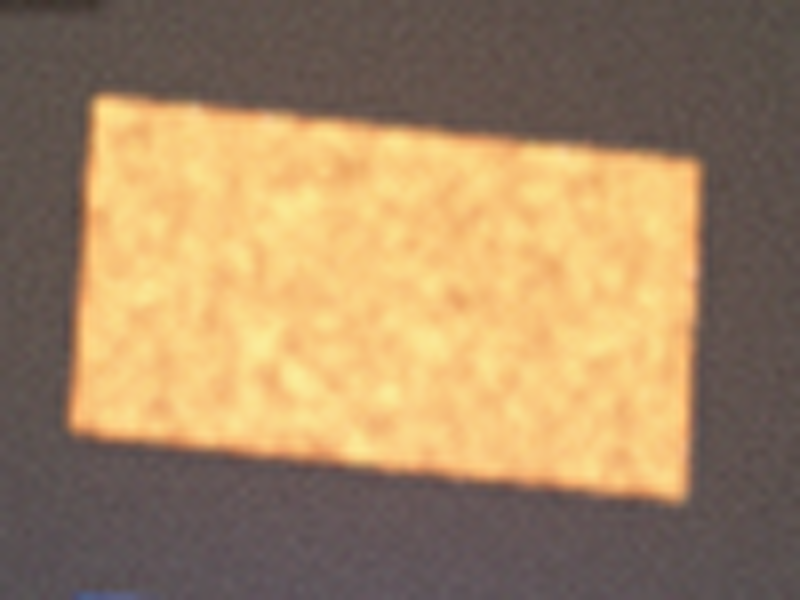

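```bash
python3 - <<'E'
from fit import *
s=snapshot("top");P=s["pose"]
px=np.array([(94,94),(702,160),(688,502),(70,434)])/8+[390,130]-.5
W=np.array([ray(s,P,p,6) for p in px]);print(W.round(1).tolist(),W.mean(0).round(1))
print([np.linalg.norm(W[i]-W[(i+1)%4]).round(1) for i in range(4)])
C=W.mean(0)
d=(W[0]+W[3])-(W[1]+W[2]);yl=np.arctan2(d[1],d[0])-np.pi/2
e=(W[0]+W[1])-(W[2]+W[3]);print(yl,np.arctan2(e[1],e[0]))
yaw=(2*yl+np.arctan2(e[1],e[0]))/3;print(C,yaw)
delta((C[0],C[1],60),yaw)
E
```

```text
[[699.4, -186.5, 6.0], [670.4, -395.3, 6.0], [549.8, -379.0, 6.0], [578.5, -170.1, 6.0]] [ 624.5 -282.7    6. ]
[np.float64(210.8), np.float64(121.8), np.float64(210.9), np.float64(122.0)]
-0.13749556182267808 -0.13422735220646725
[ 624.54076243 -282.74598469    6.        ] -0.13640615861727448
pos [575.2  89.8  52.5] yaw -0.2087 t 27.0 F [-0.9 -0.5 -3.8] open 0.639
shift tool mm [125.5 354.3  -7.5] turn [ 0.0005  0.0012 -0.0723] (shift after turn) [ 99.6 362.4  -7.5]
```

The mat measures 211 × 122 mm, centred at (624.5, -282.7), yaw -0.136. Carrying the panel over.

Emit:
{"fn": "arm_command", "kwargs": {"rows": [[0.007, 0.0197, -0.008, 0, 0, 0, 255], [0.0139, 0.0394, 0, 0, 0, 0, 255], [0.0139, 0.0394, 0, 0, 0, 0, 255], [0.0139, 0.0394, 0, 0, 0, 0, 255], [0.0139, 0.0394, 0, 0, 0, 0, 255], [0.0139, 0.0394, 0, 0, 0, 0, 255], [0.0139, 0.0394, 0, 0, 0, 0, 255], [0.0139, 0.0394, 0, 0, 0, 0, 255], [0.0139, 0.0394, 0, 0, 0, 0, 255], [0.007, 0.0197, 0, 0, 0, -0.03, 255], [0, 0, 0, 0, 0, -0.042, 255], [0, 0, 0, 0, 0, 0, 255], [0, 0, 0, 0, 0, 0, 255]]}}

```text
time_s: 28.62
ee_pos: [625.0, -280.8, 61.1]
eef_rot: [-0.001, 0.998, -0.067, -0.0]
ft_force: [0.0, -0.4, -4.4]
opening: 0.64
```

```bash
python3 - <<'E'
from fit import *
delta((624.5,-282.7,-23),-.1364)
s=snapshot("wrist");cv2.imwrite("pics/v_w.png",s["color"])
s=snapshot("side");cv2.imwrite("pics/v_s.png",cv2.resize(s["color"][180:360,300:480],None,fx=4,fy=3.3))
E
```

```text
pos [ 625.  -280.8   61.1] yaw -0.1346 t 28.62 F [ 0.  -0.4 -4.4] open 0.64
shift tool mm [-0.2  2.1 84.1] turn [-0.0016  0.0003  0.0018] (shift after turn) [-0.2  2.  84.1]
```

View pics/v_s.png

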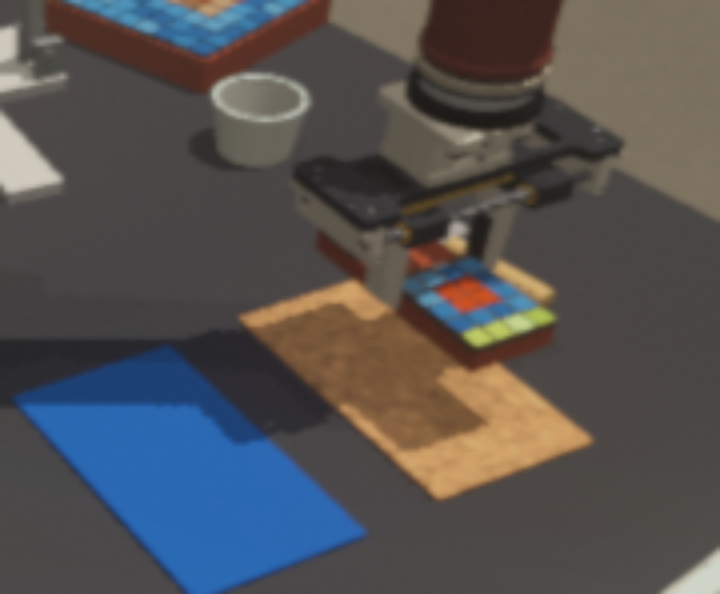

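View pics/v_w.png

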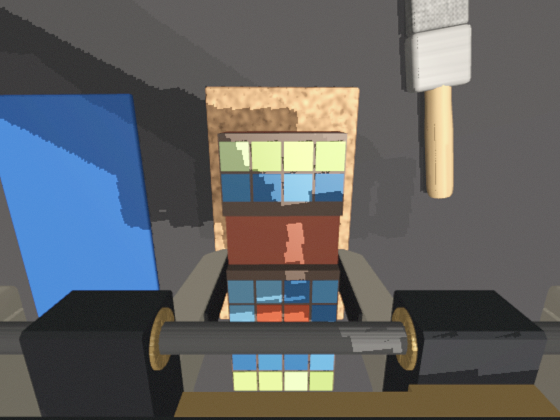

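Panel is centred over the cork mat, with the brush and the blue mat clear. Lowering, with the last millimetres slow.

Emit:
{"fn": "arm_command", "kwargs": {"rows": [[0, 0.002, 0.02, 0, 0, 0, 255], [0, 0, 0.025, 0, 0, 0, 255], [0, 0, 0.018, 0, 0, 0, 255], [0, 0, 0.008, 0, 0, 0, 255], [0, 0, 0.005, 0, 0, 0, 255], [0, 0, 0.003, 0, 0, 0, 255], [0, 0, 0, 0, 0, 0, 255], [0, 0, 0, 0, 0, 0, 255], [0, 0, 0, 0, 0, 0, 255]]}}

```text
time_s: 29.85
ee_pos: [624.7, -285.1, -17.4]
eef_rot: [0.0, 0.998, -0.068, 0.0]
ft_force: [-0.0, 1.6, -3.8]
opening: 0.643
```

```bash
python3 - <<'E'
from fit import *
delta((624.5,-282.7,-24),-.1364)
E
```

```text
pos [ 624.7 -285.1  -17.4] yaw -0.1367 t 29.85 F [-0.   1.6 -3.8] open 0.643
shift tool mm [-0.5 -2.3  6.6] turn [ 0.0003 -0.0007 -0.0003] (shift after turn) [-0.5 -2.3  6.6]
```

Emit:
{"fn": "arm_command", "kwargs": {"rows": [[0, 0, 0.002, 0, 0, 0, 255], [0, 0, 0.002, 0, 0, 0, 255], [0, 0, 0.001, 0, 0, 0, 255], [0, 0, 0.001, 0, 0, 0, 255], [0, 0, 0, 0, 0, 0, 255], [0, 0, 0, 0, 0, 0, 255]]}}

```text
time_s: 30.6
ee_pos: [624.3, -285.0, -23.8]
eef_rot: [0.0, 0.998, -0.068, -0.0]
ft_force: [-0.2, -0.7, -3.2]
opening: 0.646
```

```bash
python3 - <<'E'
from fit import *
delta((624.5,-282.7,-24),-.1364)
s=snapshot("side");cv2.imwrite("pics/w_s.png",cv2.resize(s["color"][220:340,350:460],None,fx=7,fy=5))
E
```

```text
pos [ 624.3 -285.   -23.8] yaw -0.1367 t 30.6 F [-0.2 -0.7 -3.2] open 0.646
shift tool mm [-0.1 -2.3  0.2] turn [ 0.0001  0.0001 -0.0003] (shift after turn) [-0.1 -2.3  0.2]
```

View pics/w_s.png

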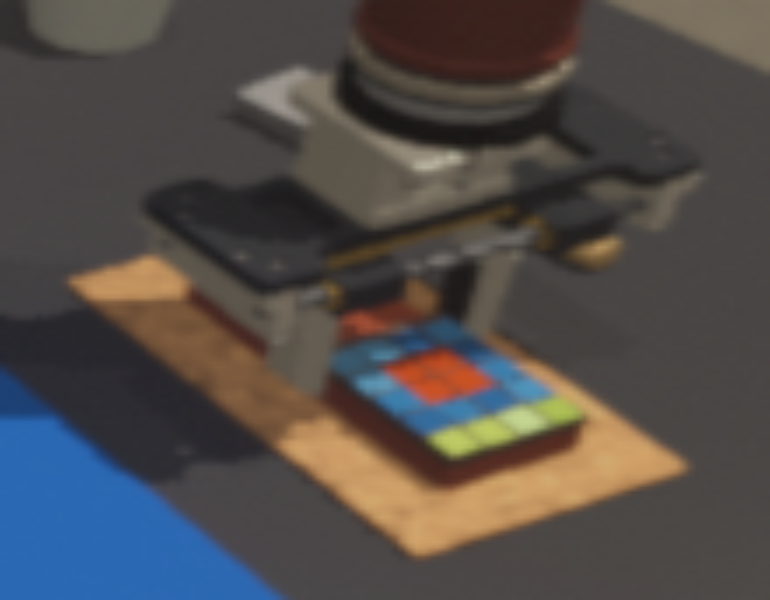

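Emit:
{"fn": "arm_command", "kwargs": {"rows": [[0, 0, 0.0005, 0, 0, 0, 255], [0, 0, 0.0005, 0, 0, 0, 255], [0, 0, 0, 0, 0, 0, 255], [0, 0, 0, 0, 0, 0, 255]]}}

```text
time_s: 31.15
ee_pos: [624.4, -284.9, -23.9]
eef_rot: [-0.0, 0.998, -0.068, 0.0]
ft_force: [-3.2, 1.5, 5.2]
opening: 0.645
```

The force went from -3.2 to +5.2 N, so the panel is resting on the mat. Opening, and checking before rising.

Emit:
{"fn": "arm_command", "kwargs": {"rows": [[0, 0, 0, 0, 0, 0, 0], [0, 0, 0, 0, 0, 0, 0], [0, 0, 0, 0, 0, 0, 0], [0, 0, 0, 0, 0, 0, 0], [0, 0, -0.01, 0, 0, 0, 0], [0, 0, -0.02, 0, 0, 0, 0], [0, 0, -0.04, 0, 0, 0, 0], [0, 0, -0.05, 0, 0, 0, 0], [0, 0, -0.05, 0, 0, 0, 0], [0, -0.05, -0.03, 0, 0, 0, 0], [0, -0.06, 0, 0, 0, 0, 0], [0, -0.06, 0, 0, 0, 0, 0], [0, 0, 0, 0, 0, 0, 0], [0, 0, 0, 0, 0, 0, 0]]}}

```text
time_s: 32.9
ee_pos: [647.7, -117.2, 176.6]
eef_rot: [0.001, 0.998, -0.068, 0.001]
ft_force: [-1.0, -1.0, 0.7]
opening: 0.999
```

```bash
python3 - <<'E'
from fit import *
st=state();print(st["time_s"],st["ee_pos"].round(1),st["ft_force"].round(1))
s=snapshot("wrist");P=cam(s,st);cv2.imwrite("pics/x_w.png",s["color"])
s=snapshot("top");cv2.imwrite("pics/x_t.png",s["color"])
s=snapshot("side");cv2.imwrite("pics/x_s.png",s["color"])
E
```

```text
32.9 [ 647.7 -117.2  176.6] [-1.  -1.   0.7]
```

View pics/x_w.png

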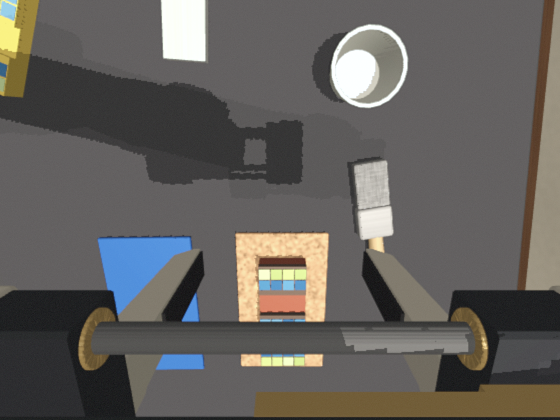

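View pics/x_t.png

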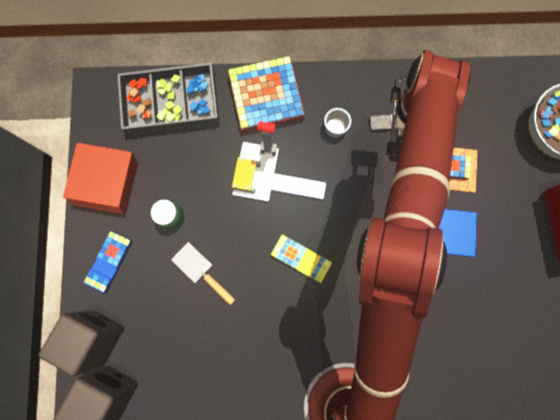

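View pics/x_s.png

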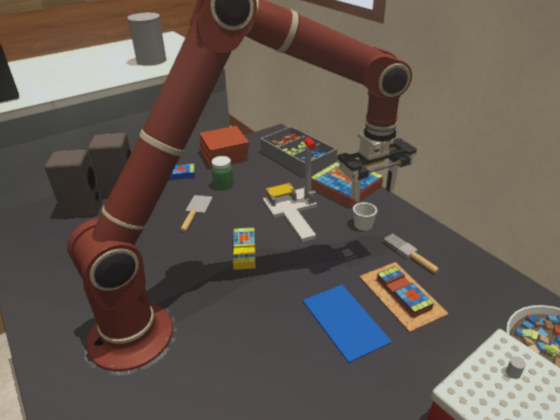

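The side view shows the panel flat on the cork mat at (404,289) with margin all round, and the bar upright at (311,170). The cup, brush, jar and spreader are where they were.

```bash
python3 -c "
from workcell import *
print(hand_in())"
```

```text
the job is handed in; nothing more can be done
None
```

I swung the hold-down bar up to about 1.6 rad and left it standing. I then slid the panel about 96 mm straight out along the tongue, regripped it at its middle, and set it down tiles up on the cork mat. The job was handed in at about 33 s.

**Last checks:**
- **Panel:** it lies flat on the cork mat, aligned with it to within about 0.01 rad and clear of every edge. Contact showed as the vertical force going from -3 to +5 N before I let go.
- **Bar:** it was still upright in the last side and top pictures.
- **Bystanders:** the cup, jar, brush, spreader, blue mat and both look-alike panels appeared unmoved. The gripper was open and clear of everything.

**What failed or disagreed:**
- **First grasps of the bar grip:** the first two attempts closed on air, without disturbing anything. The real fingertips sat about 35 mm behind the reported TCP. I corrected for this in every later grasp and in the placing.
- **Side camera:** it placed the rear of the jig 2–3 pixels away from where the top and wrist cameras did, so I used those two.

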